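# Close and clip down the lid of a studio paint box

## Task

Take the blue lid by its grip, set it squarely down into the mouth of the paint box, then press its four white clips down over the rim until each one snaps fully home, working corner to diagonally opposite corner so that the seal seats evenly: one diagonal pair first while the other two clips are still up, then the other pair. Push each clip just firmly enough to snap, never force it, for the plastic cracks; do not drop the lid on, and leave the other things on the bench alone.

Things in the scene. Friction and masses are not known exactly. Their poses are not given: they have to be found in the camera images.
- box: Pale grey plastic box of paint pots, open on top, stuck to the bench by a black non-slip pad (it does not move). Outside 110 mm along its x, 190 mm along its y, 85 mm high; walls 4 mm, so the mouth is 102 x 182 mm. Origin: centre of the underside, on the bench; z up.
- box_rim (a point): Centre of the box's mouth, at rim height, 85 mm above the bench. A rim band runs round the top of the box, from 64 to 85 mm height; the lid's plate lands on it; it is 134 mm wide over its outer faces in x, 206 mm in y. On the two long sides (+x and -x) the lid's clips hook under the band's rounded lower edge.
- lid: Blue lid, about 0.4 kg with clips, starts right way up on the bench. Origin: centre of underside; z up, x across, y along. Dark rounded plug ring 99 x 179 mm, 0 to 8 mm high, drops into the box's mouth with 1.5 mm play a side; plate 136 x 206 mm, 8 to 15 mm high, lands on the rim. Seated: origin 77 mm above the box's origin, same centre, axes parallel; either way round fits.
- lid_grip (a point): Top centre of the lid's grip rib, 43 mm above the lid's origin. The rib is 18 mm thick (lid x), 90 mm long (lid y) and rises 28 mm from the plate's top, which is 15 mm above the origin.
- clip_a (a joint): Angle (rad) of the white clip at the lid's +x +y corner (diagonally opposite clip_c), a flap 44 mm wide along lid y, 4 mm thick. Hinge axis along lid y at x = +72 mm, 13 mm above the lid's origin; flap centred at y = +62 mm. 0: home, hanging down beside the rim band, outer face 74 mm from the lid's centre plane; 1.57: straight out; starts raised at 1.8 to 2.1 (limit 2.4).
- clip_b (a joint): Angle (rad) of the white clip at the lid's +x -y corner (diagonally opposite clip_d), a flap 44 mm wide along lid y, 4 mm thick. Hinge axis along lid y at x = +72 mm, 13 mm above the lid's origin; flap centred at y = -62 mm. 0: home, hanging down beside the rim band, outer face 74 mm from the lid's centre plane; 1.57: straight out; starts raised at 1.8 to 2.1 (limit 2.4).
- clip_c (a joint): Angle (rad) of the white clip at the lid's -x -y corner (diagonally opposite clip_a), a flap 44 mm wide along lid y, 4 mm thick. Hinge axis along lid y at x = -72 mm, 13 mm above the lid's origin; flap centred at y = -62 mm. 0: home, hanging down beside the rim band, outer face 74 mm from the lid's centre plane; 1.57: straight out; starts raised at 1.8 to 2.1 (limit 2.4).
- clip_d (a joint): Angle (rad) of the white clip at the lid's -x +y corner (diagonally opposite clip_b), a flap 44 mm wide along lid y, 4 mm thick. Hinge axis along lid y at x = -72 mm, 13 mm above the lid's origin; flap centred at y = +62 mm. 0: home, hanging down beside the rim band, outer face 74 mm from the lid's centre plane; 1.57: straight out; starts raised at 1.8 to 2.1 (limit 2.4).
- clip_a_edge (a point): Middle of clip_a's free edge, outer side, 38 mm from the hinge axis: push here. The flap's lower half flares out to it (home: 80 mm from the lid's centre plane, 52 mm above the bench). A friction hinge holds the clip where left. From about 0.27 rad its hook rides on the band: 5 to 16 N inwards until about 0.1, then it snaps to about 0 and stays. Dragged up it lifts the lid. Cracks above 25 N.
- clip_b_edge (a point): Middle of clip_b's free edge, outer side, 38 mm from the hinge axis: push here. The flap's lower half flares out to it (home: 80 mm from the lid's centre plane, 52 mm above the bench). A friction hinge holds the clip where left. From about 0.27 rad its hook rides on the band: 5 to 16 N inwards until about 0.1, then it snaps to about 0 and stays. Dragged up it lifts the lid. Cracks above 25 N.
- clip_c_edge (a point): Middle of clip_c's free edge, outer side, 38 mm from the hinge axis: push here. The flap's lower half flares out to it (home: 80 mm from the lid's centre plane, 52 mm above the bench). A friction hinge holds the clip where left. From about 0.27 rad its hook rides on the band: 5 to 16 N inwards until about 0.1, then it snaps to about 0 and stays. Dragged up it lifts the lid. Cracks above 25 N.
- clip_d_edge (a point): Middle of clip_d's free edge, outer side, 38 mm from the hinge axis: push here. The flap's lower half flares out to it (home: 80 mm from the lid's centre plane, 52 mm above the bench). A friction hinge holds the clip where left. From about 0.27 rad its hook rides on the band: 5 to 16 N inwards until about 0.1, then it snaps to about 0 and stays. Dragged up it lifts the lid. Cracks above 25 N.
- paint_tube: White and red paint tube, 115 x 34 x 16 mm, lying flat between box and lid; origin: underside centre. Leave alone.
- yellow_tub: Yellow open paint tub, 84 mm across, 55 mm high; origin: underside centre. Leave alone.
- red_cup: Red plastic cup, 80 mm across, 110 mm high; origin: underside centre. Leave alone.
- mallet: Black rubber mallet, wooden handle, lying, about 250 mm long, 52 mm high at the head; origin on the bench under its middle. Leave alone.
- tape_roll: Roll of masking tape lying flat, 96 mm across, 24 mm high; origin: underside centre. Leave alone.
- paint_jar: Glass paint jar with a green lid, 60 mm across, 70 mm high; origin: underside centre. Leave alone.
- palette_knife: Palette knife with a dark wooden handle, 200 mm long, lying flat; origin: underside centre. Leave alone.
Mind the look-alikes: they are no part of the job. Of the things that look like the lid, the largest one is meant.

How it is judged:
On the way, in this order (a step that is already met when the one before it is completed fails the run):
1. the lid is seated squarely in the mouth of the box, plate down on the rim, with all four clips still up (z of lid in the frame of box between 0.0745 and 0.0795 m and horizontal distance between lid and box below 0.005 m and angle between the z axis of lid and the z axis of box, either way round below 0.03 rad and angle between the x axis of lid and the x axis of box, either way round below 0.05 rad and value of joint each of clip_a, clip_b, clip_c, clip_d above 0.8 rad), for 0.2 s.
2. two diagonally opposite clips are snapped home (angle under 0.08) while the other two are still up (over 0.8) (((value of joint each of clip_a, clip_c below 0.08 rad and value of joint each of clip_b, clip_d above 0.8 rad) or (value of joint each of clip_b, clip_d below 0.08 rad and value of joint each of clip_a, clip_c above 0.8 rad))), for 0.2 s.
At the end, for the whole second after the job is handed in: The lid sits squarely on the box at rest (origin 74.5 to 79.5 mm above the box's origin, within 5 mm of its centre, within 0.03 rad of level and 0.05 rad of square) and all four clips are home (angles under 0.08 rad) (z of lid in the frame of box between 0.0745 and 0.0795 m and horizontal distance between lid and box below 0.005 m and angle between the z axis of lid and the z axis of box, either way round below 0.03 rad and angle between the x axis of lid and the x axis of box, either way round below 0.05 rad and value of joint each of clip_a, clip_b, clip_c, clip_d below 0.08 rad and linear speed of lid below 0.02 m/s); the robot touches nothing.
It fails at once if a clip is forced: more than 25 N between the fingers and the clip (contact force between the fingers and clip_a above 25 N or contact force between the fingers and clip_b above 25 N or contact force between the fingers and clip_c above 25 N or contact force between the fingers and clip_d above 25 N).
It fails at once if the lid is dropped: let go more than 15 mm above its seat over the box (contact force between the fingers and lid below 0.05 N and z of lid in the frame of box above 0.092 m and horizontal distance between lid and box below 0.06 m).
It fails at once if another thing on the bench is moved more than 30 mm (distance of any of paint_tube, yellow_tub, red_cup, mallet, tape_roll, paint_jar, palette_knife from where it was at the start of the episode above 0.03 m).
It fails at once if the paint jar or the red cup is tipped (angle between any of paint_jar, red_cup's own z axis and vertical above 0.4 rad).
It also fails if it takes over 72 s, if anything falls off the work surface, if the arm or the gripper's body presses on something with over 40 N, if the wrist force passes 120 N, or if a joint passes its speed limit or range.

## Robot

A 6-joint arm with a two-finger parallel gripper is mounted at the origin on the work surface. World frame = base frame: x ahead of the robot, y to its left, z up, the work surface at z = 0. Lengths are in m, angles in rad, forces in N, time in s.
With the tool pointing down it reaches from about 0.35 to 0.975 m from the base axis. Payload 4.9 kg.
Tool frame: the origin (TCP) lies on the centre line of the jaws, within the pads' length; the fingertips stand 14 mm ahead of it and the grasp point (between the pads) lies 5 mm behind it; z points along the fingers, y is the line along which they close (so a half turn about z gives the same grasp; the last joint's range is limited). The gripper opens to 85 mm and grips with 20 to 120 N. Pads are 22 mm wide; open, the fingers measure 114 mm over their backs; the gripper's body (76 mm by 85 mm) begins 54 mm behind the grasp point. The pads swing forward as they close: fully open they stand 13 mm farther back than shut.
Start: joints at [-1.464, 0.053, 1.613, -0, 1.476, -0.119], TCP at [0.14, -0.609, 0.245] pointing down, gripper open.
Joint ranges: [-3.01, 3.01], [-1.01, 2.22], [0.06, 2.58], [-1.02, 4.17], [0.09, 2.62], [-3.14, 3.14]. Speed limits (rad/s): [2.57, 2.57, 3.14, 3.14, 3.14, 3.14].

## Interface

Orientations are given as a unit quaternion [w, x, y, z].
In Python, from plant import * gives the robot as it stands.
- The arm moves only by the tool send_rows, never from a script. Its argument "steps" is a list of rows, each an object with "translation": the shift along the tool's x, y, z in cm, a list of three; "delta_rot": the turn, a rotation vector about the tool's x, y, z in rad, a list of three; "jaw": the finger opening in cm, from 0 to 8.54. In form: [{"translation": [dx, dy, dz], "delta_rot": [rx, ry, rz], "jaw": jaw}, ...]. A call has exactly 8 rows; each row is the pose to reach, as a shift and turn from the pose commanded when the call began, along the tool's axes at that moment; what a row does not reach only later rows make up. A row lasts 1/10 s, in which the tool goes at most 50 mm and 8.59 degrees, less where a joint would pass 70% of its speed; a pose out of reach is approached as far as the arm can. A call with a gripper value outside its range is refused whole. The fingers move at their own pace and stop on an object; the grip force is fixed at half the most. Time passes only in rows, so rows that repeat a pose let the fingers close, or fill a call up. It gives the time, the measured TCP pose, the force, the opening and the grip force at its end, in the units of the state.
- state(): the state, without advancing time (a new reading comes with each control period).
- grab_frame(name): name is "scene" or "top"; returns a dict with "pixels" (420x560x3 uint8, blue, green, red), "range_z" (420x560 float32, m along the optical axis (not along the pixel's ray), 0 where there is no reading), "fx", "fy", "cx", "cy" (pixels), "dist" ([k1, k2, p1, p2, k3] as OpenCV has them; the pictures are not rectified), "rvec" (rotation vector, rad) and "tvec" (3), from world to camera coordinates, as OpenCV has them. Camera axes: x right, y down, z forward; pixel columns grow to the right and rows downward; lengths in m; the calibration is good to about 2 mm. A picture is of the moment at which its call begins.
- job_done(): hands the job in; it is judged then, once.
The state is a dict: "time": time; "joint_pos": joint angles; "joint_vel": joint speeds; "joint_efforts": joint torques, N m; "tool_pos": TCP position; "tool_rot": TCP orientation; "contact_force": force on the tool from outside, world axes, zero at the start; "ft_torque": the same for the moment, N m; "gripper_width": opening from 0.0 (shut) to 1.0 (fully open); "grasp_force": force on a finger pad.
Only numpy, scipy, OpenCV 4.12 (cv2) and the standard library are available. Lean on these libraries where they do the work, as an engineer would, in place of code of your own. Each camera call takes 0.05 s, during which the arm holds its last target. There are 200 camera calls.

## Working session

There is one attempt and no reset: what is moved stays moved. The work goes in short steps, Python scripts to look and compute and a tool call to move; the robot and the scene stay as the last step left them, time stands still between calls to the robot, and variables do not carry over. Pictures are saved under pics/ and viewed, at most 10 in all, crops included, and the job is handed in when it is done.

Besides the shell and the picture viewer there is one more tool, called after ">>>" as name(argument=value, ...), one argument or row to a line, values as JSON. send_rows: Moves the arm, as the interface text tells. Its arguments: {"type":"object","properties":{"steps":{"type":"array","items":{"type":"object","properties":{"translation":{"type":"array","items":{"type":"number"}},"delta_rot":{"type":"array","items":{"type":"number"}},"jaw":{"type":"number"}}}}},"required":["steps"]}

```bash
mkdir -p pics; ls
python3 - <<'E'
from plant import *
import cv2, numpy as np
for n in ("scene","top"):
    f=grab_frame(n); cv2.imwrite(f"pics/{n}0.png",f["pixels"]); np.savez(f"{n}0.npz",**f)
    R,_=cv2.Rodrigues(np.array(f["rvec"])); print(n,f["fx"],f["cx"],f["dist"],"cam",-R.T@np.array(f["tvec"]).ravel(), R[2])
print(state())
E
```

```text
pics
scene 397.36777157563535 278.411829042782 [-0.07709076  0.          0.          0.          0.        ] cam [ 1.14615374 -0.59969458  0.85492266] [-0.51125625  0.53242572 -0.67464057]
top 517.761574148507 291.3176844701403 [-0.0570783  0.         0.         0.         0.       ] cam [ 0.30086221 -0.01234574  1.41369195] [ 0.20368265  0.0084603  -0.97900041]
{'time': 0.1, 'joint_pos': array([-1.46399512e+00,  5.33246461e-02,  1.61416084e+00,  1.81863072e-05,
        1.47599600e+00, -1.19016286e-01]), 'joint_vel': array([ 0.00030917, -0.00078791, -0.00231001,  0.00068062,  0.00113147,
       -0.00044905]), 'joint_efforts': array([-2.08270802e-03, -3.94908500e+01, -3.71365571e+01, -1.49023158e-04,
        3.98889097e-03,  4.80572638e-06]), 'tool_pos': array([ 0.13987698, -0.60859496,  0.24416249]), 'tool_rot': array([-9.44345245e-04,  9.93632231e-01,  1.12668086e-01,  1.48193714e-05]), 'contact_force': array([0.29707604, 0.77678404, 0.02447601]), 'ft_torque': array([-0.01659616,  0.016319  ,  0.00474668]), 'grasp_force': 0.0, 'gripper_width': 0.9997333170733618}
```

View pics/top0.png

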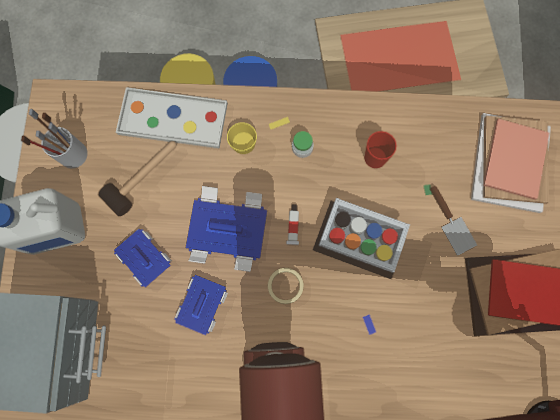

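View pics/scene0.png

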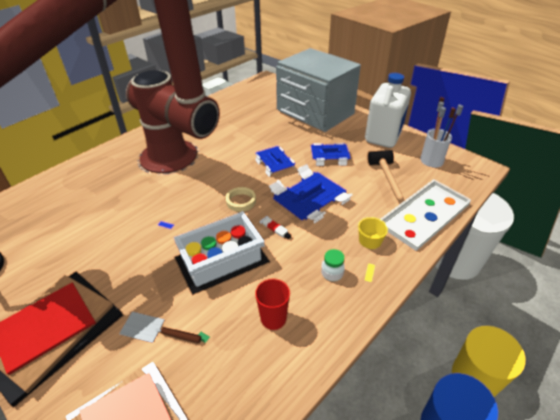

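The big lid is at (227,229) in the top view. The look-alikes are smaller blue lids at (142,257) and (201,302). The box is at (362,237). The largest of the three fits the description, so I'll measure it and confirm it in a crop.

```bash
cat > h.py <<'E'
import cv2, numpy as np
def cloud(f):
    h,w=f["range_z"].shape; K=np.array([[f["fx"],0,f["cx"]],[0,f["fy"],f["cy"]],[0,0,1.]])
    uv=np.stack(np.meshgrid(np.arange(w),np.arange(h)),-1).reshape(-1,1,2).astype(np.float64)
    n=cv2.undistortPoints(uv,K,np.array(f["dist"])).reshape(h,w,2)
    z=f["range_z"].astype(float); P=np.dstack([n[...,0]*z,n[...,1]*z,z])
    R,_=cv2.Rodrigues(np.array(f["rvec"])); W=(P-np.array(f["tvec"]).ravel())@R
    W[z==0]=np.nan
    return W,n,R
def onplane(f,uv,z):
    K=np.array([[f["fx"],0,f["cx"]],[0,f["fy"],f["cy"]],[0,0,1.]])
    n=cv2.undistortPoints(np.array(uv,float).reshape(-1,1,2),K,np.array(f["dist"])).reshape(-1,2)
    R,_=cv2.Rodrigues(np.array(f["rvec"])); c=-R.T@np.array(f["tvec"]).ravel()
    d=np.c_[n,np.ones(len(n))]@R
    return c+d*((z-c[2])/d[:,2])[:,None]
def rect(p):
    (c,s,a)=cv2.minAreaRect((p[:,:2]*1000).astype(np.float32))
    return np.round(c,1),np.round(s,1),round(a,2)
def proj(f,P):
    K=np.array([[f["fx"],0,f["cx"]],[0,f["fy"],f["cy"]],[0,0,1.]])
    return cv2.projectPoints(np.array(P,float),np.array(f["rvec"]),np.array(f["tvec"]),K,np.array(f["dist"]))[0].reshape(-1,2)
E
python3 - <<'E'
from h import *
f=dict(np.load("top0.npz")); W,n,R=cloud(f); im=f["pixels"]
hsv=cv2.cvtColor(im,cv2.COLOR_BGR2HSV)
m=cv2.inRange(hsv,(105,110,40),(135,255,255))
N,L,S,C=cv2.connectedComponentsWithStats(m)
for i in range(1,N):
    if S[i,4]<200: continue
    k=L==i; p=W[k]; p=p[~np.isnan(p[:,0])]
    print(S[i],C[i].round(), "z pct",np.nanpercentile(p[:,2],[5,50,95]).round(4))
    cs,_=cv2.findContours(k.astype(np.uint8),0,2); c=cs[0].reshape(-1,2)
    # image contour cast on plate-top plane
    print(" contour z=.015:",rect(onplane(f,c,.015)), " cloud<.02:", rect(p[p[:,2]<.022]))
    t=p[p[:,2]>.035]
    if len(t)>20: print(" rib",rect(t),len(t),np.median(t[:,2]))
# box rim
roi=np.zeros(m.shape,bool); roi[190:285,305:420]=1
k=roi&(W[...,2]>.078)&(W[...,2]<.095); p=W[k]; print("rim",rect(p),len(p),np.median(p[:,2]))
cv2.imwrite("pics/rimmask.png",k*np.uint8(255))
b=roi&(np.abs(W[...,2])<.004);print("bench",np.median(W[350:,300:420,2]))
cv2.imwrite("pics/c1.png",np.vstack([cv2.resize(im[180:310,100:300],None,fx=3,fy=3),]))
c2=np.hstack([cv2.resize(im[185:285,300:425],None,fx=3,fy=3),cv2.cvtColor(cv2.resize(k[185:285,300:425]*np.uint8(255),None,fx=3,fy=3),cv2.COLOR_GRAY2BGR)]);cv2.imwrite("pics/c2.png",c2)
E
```

```text
[ 224   56   53   30 1280] [250.  72.] z pct [-0.5387 -0.5295 -0.5204]
 contour z=.015: (array([1017. ,  139.6]), array([ 93.4, 153.1]), 2.34)  cloud<.02: (array([1294.7,  197.8]), array([137.6, 215.2]), 0.95)
[ 186  198   80   62 3578] [226. 229.] z pct [0.0105 0.0157 0.0393]
 contour z=.015: (array([542.9, 176.9]), array([203.8, 147.8]), 84.55)  cloud<.02: (array([543.4, 177.3]), array([204.7, 148.8]), 84.83)
 rib (array([543.4, 176.8]), array([88.3, 18.8]), 84.54) 222 0.04200643794789512
[  0 204  14  23 235] [  5. 215.] z pct [0.2298 0.2413 0.2457]
 contour z=.015: (array([554.9, 798.7]), array([64.9, 37.7]), 9.16)  cloud<.02: (array([0., 0.]), array([0., 0.]), 0.0)
 rib (array([513.2, 671.1]), array([51.2, 28.6]), 2.45) 233 0.24132454651334334
[ 114  229   56   58 1581] [142. 258.] z pct [0.0224 0.0276 0.0425]
 contour z=.015: (array([452.9, 402.4]), array([135.7,  97.5]), 45.02)  cloud<.02: (array([450.8, 399.9]), array([132.6,  86.1]), 46.37)
 rib (array([433.4, 394.4]), array([78. , 58.7]), 66.67) 99 0.04505176188316902
[ 175  275   51   59 1702] [200. 304.] z pct [0.0225 0.0272 0.0438]
 contour z=.015: (array([334.5, 232.7]), array([ 97.5, 134.6]), 71.14)  cloud<.02: (array([336.4, 228.7]), array([ 87.6, 134.1]), 78.19)
 rib (array([333.4, 225.5]), array([49.6, 53.8]), 22.53) 114 0.04555788803773746
rim (array([ 532.3, -194.4]), array([206.9, 133.9]), 71.94) 1259 0.0836422717423537
bench nan
```

View pics/c1.png

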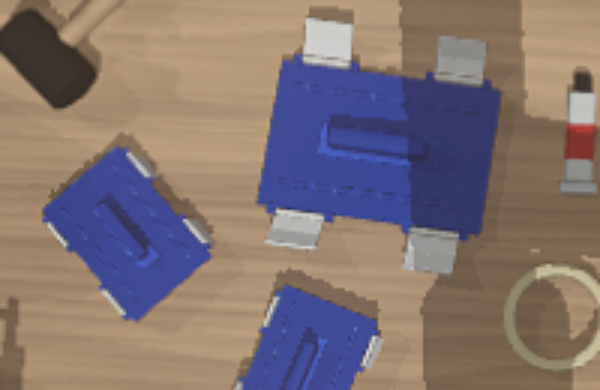

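View pics/c2.png

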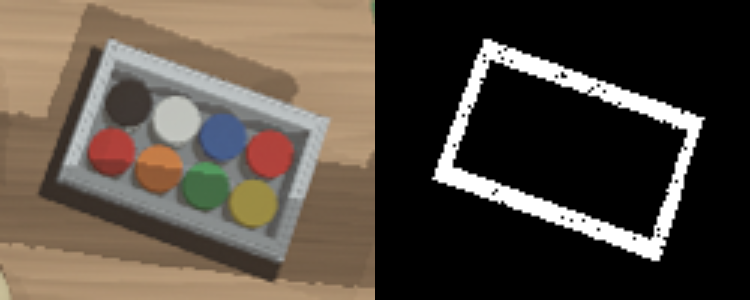

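The first crop confirms the target: the large lid (crop x 260–500, y 60–240) has four raised clips, and the two others are clearly smaller. The second crop shows a clean rim mask for the box.

```bash
cat > mv.py <<'E'
import sys, numpy as np
from scipy.spatial.transform import Rotation as Ro
from plant import *
def plan(x,y,z,deg):
    """shift (cm, tool axes) and rotvec from the measured pose to a tool-down pose, tool x at deg"""
    s=state(); q=s["tool_rot"]; R=Ro.from_quat([q[1],q[2],q[3],q[0]]); c,d=np.cos(np.radians(deg)),np.sin(np.radians(deg))
    T=np.array([[c,d,0],[d,-c,0],[0,0,-1]])
    print("t",round(s["time"],2),"pos",s["tool_pos"].round(4),"x-angle",np.degrees(np.arctan2(*R.as_matrix()[[1,0],[0,0]])).round(2),"F",s["contact_force"].round(2),"w",round(s["gripper_width"],3))
    print("shift cm",(R.inv().apply(np.array([x,y,z])-s["tool_pos"])*100).round(2),"rot",(R.inv()*Ro.from_matrix(T)).as_rotvec().round(4))
if __name__=="__main__": plan(*map(float,sys.argv[1:5]))
E
python3 mv.py 0.543 0.177 0.15 84.6;python3 mv.py 0.543 0.177 0.245 84.6
```

```text
t 0.1 pos [ 0.1399 -0.6086  0.2442] x-angle 12.94 F [0.3  0.78 0.02] w 1.0
shift cm [ 56.88 -67.52   9.56] rot [-0.0015 -0.0014 -1.2507]
t 0.1 pos [ 0.1399 -0.6086  0.2442] x-angle 12.94 F [0.3  0.78 0.02] w 1.0
shift cm [ 5.688e+01 -6.754e+01  6.000e-02] rot [-0.0015 -0.0014 -1.2507]
```

>>> send_rows(
  steps=[
    {"translation": [56.9,-67.5,0],"delta_rot": [0,0,-1.25],"jaw": 5},
    {"translation": [56.9,-67.5,0],"delta_rot": [0,0,-1.25],"jaw": 5},
    {"translation": [56.9,-67.5,0],"delta_rot": [0,0,-1.25],"jaw": 5},
    {"translation": [56.9,-67.5,0],"delta_rot": [0,0,-1.25],"jaw": 5},
    {"translation": [56.9,-67.5,0],"delta_rot": [0,0,-1.25],"jaw": 5},
    {"translation": [56.9,-67.5,0],"delta_rot": [0,0,-1.25],"jaw": 5},
    {"translation": [56.9,-67.5,0],"delta_rot": [0,0,-1.25],"jaw": 5},
    {"translation": [56.9,-67.5,0],"delta_rot": [0,0,-1.25],"jaw": 5},
  ],
)

```text
time: 0.9
tool_pos: [0.323, -0.2513, 0.2449]
tool_rot: [0.0, 0.755, 0.656, 0.0]
contact_force: [1.2, 0.1, -0.2]
gripper_width: 0.585
grasp_force: 0.0
```

```bash
python3 mv.py 0.543 0.177 0.15 84.6
```

```text
t 0.9 pos [ 0.323  -0.2513  0.2449] x-angle 82.0 F [ 1.2   0.11 -0.23] w 0.585
shift cm [45.48 15.83  9.5 ] rot [ 0.0002 -0.0001 -0.0454]
```

>>> send_rows(
  steps=[
    {"translation": [45.5,15.8,8],"delta_rot": [0,0,-0.045],"jaw": 5},
    {"translation": [45.5,15.8,8],"delta_rot": [0,0,-0.045],"jaw": 5},
    {"translation": [45.5,15.8,8],"delta_rot": [0,0,-0.045],"jaw": 5},
    {"translation": [45.5,15.8,8],"delta_rot": [0,0,-0.045],"jaw": 5},
    {"translation": [45.5,15.8,8],"delta_rot": [0,0,-0.045],"jaw": 5},
    {"translation": [45.5,15.8,8],"delta_rot": [0,0,-0.045],"jaw": 5},
    {"translation": [45.5,15.8,8],"delta_rot": [0,0,-0.045],"jaw": 5},
    {"translation": [45.5,15.8,8],"delta_rot": [0,0,-0.045],"jaw": 5},
  ],
)

```text
time: 1.7
tool_pos: [0.5049, 0.099, 0.1791]
tool_rot: [0.0, 0.741, 0.671, -0.0]
contact_force: [0.9, -1.4, 1.0]
gripper_width: 0.586
grasp_force: 0.0
```

```bash
python3 mv.py 0.543 0.177 0.08 84.6
```

```text
t 1.7 pos [0.5049 0.099  0.1791] x-angle 84.31 F [ 0.87 -1.38  0.99] w 0.586
shift cm [8.14 3.01 9.91] rot [-0.0001  0.0003 -0.0051]
```

>>> send_rows(
  steps=[
    {"translation": [8.1,3.0,5],"delta_rot": [0,0,-0.005],"jaw": 5},
    {"translation": [8.1,3.0,5],"delta_rot": [0,0,-0.005],"jaw": 5},
    {"translation": [8.1,3.0,9.9],"delta_rot": [0,0,-0.005],"jaw": 5},
    {"translation": [8.1,3.0,9.9],"delta_rot": [0,0,-0.005],"jaw": 5},
    {"translation": [8.1,3.0,9.9],"delta_rot": [0,0,-0.005],"jaw": 5},
    {"translation": [8.1,3.0,9.9],"delta_rot": [0,0,-0.005],"jaw": 5},
    {"translation": [8.1,3.0,9.9],"delta_rot": [0,0,-0.005],"jaw": 5},
    {"translation": [8.1,3.0,9.9],"delta_rot": [0,0,-0.005],"jaw": 5},
  ],
)

```text
time: 2.5
tool_pos: [0.544, 0.1741, 0.0832]
tool_rot: [0.001, 0.74, 0.672, 0.002]
contact_force: [0.0, 0.1, 0.2]
gripper_width: 0.585
grasp_force: 0.0
```

```bash
python3 mv.py 0.543 0.177 0.036 84.6
```

```text
t 2.5 pos [0.544  0.1741 0.0832] x-angle 84.51 F [0.01 0.12 0.21] w 0.585
shift cm [ 0.27 -0.14  4.72] rot [ 0.0039 -0.0011 -0.0016]
```

>>> send_rows(
  steps=[
    {"translation": [0.3,-0.1,2.0],"delta_rot": [0.003,0,0],"jaw": 5},
    {"translation": [0.3,-0.1,4.0],"delta_rot": [0.003,0,0],"jaw": 5},
    {"translation": [0.3,-0.1,4.7],"delta_rot": [0.003,0,0],"jaw": 5},
    {"translation": [0.3,-0.1,4.7],"delta_rot": [0.003,0,0],"jaw": 5},
    {"translation": [0.3,-0.1,4.7],"delta_rot": [0.003,0,0],"jaw": 5},
    {"translation": [0.3,-0.1,4.7],"delta_rot": [0.003,0,0],"jaw": 5},
    {"translation": [0.3,-0.1,4.7],"delta_rot": [0.003,0,0],"jaw": 5},
    {"translation": [0.3,-0.1,4.7],"delta_rot": [0.003,0,0],"jaw": 5},
  ],
)

```text
time: 3.3
tool_pos: [0.5424, 0.1776, 0.0345]
tool_rot: [-0.001, 0.74, 0.673, -0.0]
contact_force: [-0.3, -0.6, 0.2]
gripper_width: 0.588
grasp_force: 0.0
```

```bash
python3 mv.py 0.543 0.177 0.036 84.6
```

```text
t 3.3 pos [0.5424 0.1776 0.0345] x-angle 84.56 F [-0.28 -0.59  0.2 ] w 0.588
shift cm [-0.05  0.07 -0.15] rot [-0.0018 -0.0003 -0.0008]
```

>>> send_rows(
  steps=[
    {"translation": [0,0.05,-0.1],"delta_rot": [0,0,0],"jaw": 5},
    {"translation": [0,0.05,-0.1],"delta_rot": [0,0,0],"jaw": 0.5},
    {"translation": [0,0.05,-0.1],"delta_rot": [0,0,0],"jaw": 0.5},
    {"translation": [0,0.05,-0.1],"delta_rot": [0,0,0],"jaw": 0.5},
    {"translation": [0,0.05,-0.1],"delta_rot": [0,0,0],"jaw": 0.5},
    {"translation": [0,0.05,-0.1],"delta_rot": [0,0,0],"jaw": 0.5},
    {"translation": [0,0.05,-0.1],"delta_rot": [0,0,0],"jaw": 0.5},
    {"translation": [0,0.05,-0.1],"delta_rot": [0,0,0],"jaw": 0.5},
  ],
)

```text
time: 4.1
tool_pos: [0.5424, 0.1775, 0.035]
tool_rot: [-0.001, 0.74, 0.673, -0.001]
contact_force: [-2.7, 0.2, 4.4]
gripper_width: 0.197
grasp_force: 61.6
```

>>> send_rows(
  steps=[
    {"translation": [0,0,-1],"delta_rot": [0,0,0],"jaw": 0.5},
    {"translation": [0,0,-3],"delta_rot": [0,0,0],"jaw": 0.5},
    {"translation": [0,0,-5],"delta_rot": [0,0,0],"jaw": 0.5},
    {"translation": [0,0,-8],"delta_rot": [0,0,0],"jaw": 0.5},
    {"translation": [0,0,-11],"delta_rot": [0,0,0],"jaw": 0.5},
    {"translation": [0,0,-13],"delta_rot": [0,0,0],"jaw": 0.5},
    {"translation": [0,0,-13],"delta_rot": [0,0,0],"jaw": 0.5},
    {"translation": [0,0,-13],"delta_rot": [0,0,0],"jaw": 0.5},
  ],
)

```text
time: 4.9
tool_pos: [0.5423, 0.1772, 0.1637]
tool_rot: [-0.001, 0.74, 0.673, -0.001]
contact_force: [-0.3, -0.2, -5.7]
gripper_width: 0.196
grasp_force: 60.7
```

```bash
python3 mv.py 0.532 -0.194 0.18 71.9
```

```text
t 4.9 pos [0.5423 0.1772 0.1637] x-angle 84.55 F [-0.26 -0.18 -5.68] w 0.196
shift cm [-37.05   2.49  -1.62] rot [-0.0038  0.0008  0.2209]
```

>>> send_rows(
  steps=[
    {"translation": [-4,0.3,-1],"delta_rot": [0,0,0.03],"jaw": 0.5},
    {"translation": [-9,0.6,-1],"delta_rot": [0,0,0.06],"jaw": 0.5},
    {"translation": [-14,0.9,-1],"delta_rot": [0,0,0.1],"jaw": 0.5},
    {"translation": [-19,1.2,-1],"delta_rot": [0,0,0.14],"jaw": 0.5},
    {"translation": [-24,1.6,-1],"delta_rot": [0,0,0.18],"jaw": 0.5},
    {"translation": [-29,2,-1],"delta_rot": [0,0,0.22],"jaw": 0.5},
    {"translation": [-33.5,2.3,-1],"delta_rot": [0,0,0.22],"jaw": 0.5},
    {"translation": [-37,2.5,-1],"delta_rot": [0,0,0.22],"jaw": 0.5},
  ],
)

```text
time: 5.7
tool_pos: [0.5307, -0.1954, 0.1716]
tool_rot: [-0.003, 0.81, 0.587, -0.002]
contact_force: [-0.0, 0.7, -3.4]
gripper_width: 0.195
grasp_force: 60.5
```

>>> send_rows(
  steps=[
    {"translation": [0,0,0],"delta_rot": [0,0,0],"jaw": 0.5},
    {"translation": [0,0,0],"delta_rot": [0,0,0],"jaw": 0.5},
    {"translation": [0,0,0],"delta_rot": [0,0,0],"jaw": 0.5},
    {"translation": [0,0,0],"delta_rot": [0,0,0],"jaw": 0.5},
    {"translation": [0,0,0],"delta_rot": [0,0,0],"jaw": 0.5},
    {"translation": [0,0,0],"delta_rot": [0,0,0],"jaw": 0.5},
    {"translation": [0,0,0],"delta_rot": [0,0,0],"jaw": 0.5},
    {"translation": [0,0,0],"delta_rot": [0,0,0],"jaw": 0.5},
  ],
)

```text
time: 6.5
tool_pos: [0.5327, -0.1931, 0.1748]
tool_rot: [-0.001, 0.809, 0.588, -0.001]
contact_force: [0.4, 0.7, -4.1]
gripper_width: 0.197
grasp_force: 60.5
```

```bash
cat > lid.py <<'E'
from h import *; from plant import *; import sys
f=grab_frame("top"); W,n,R=cloud(f); im=f["pixels"]; s=state()
hsv=cv2.cvtColor(im,cv2.COLOR_BGR2HSV); m=cv2.inRange(hsv,(105,110,40),(135,255,255))>0
zc=float(sys.argv[1])  # expected lid origin z
k=m&(np.hypot(W[...,0]-.532,W[...,1]+.194)<.16)&(abs(W[...,2]-zc-.013)<.012); p=W[k]
print("plate",rect(p),len(p))
# z plane fit
A=np.c_[p[:,:2]-p[:,:2].mean(0),np.ones(len(p))]; c=np.linalg.lstsq(A,p[:,2],rcond=None)[0]; 
r=abs(A@c-p[:,2])<.004; c=np.linalg.lstsq(A[r],p[r,2],rcond=None)[0]; print("slopes,z",c.round(4))
cv2.imwrite("pics/"+sys.argv[2],cv2.resize(im[150:310,270:450],None,fx=3,fy=3))
E
python3 mv.py 0.532 -0.194 0.18 71.9; python3 lid.py 0.138 l1.png
```

```text
t 6.5 pos [ 0.5327 -0.1931  0.1748] x-angle 71.98 F [ 0.43  0.66 -4.06] w 0.197
shift cm [-0.11 -0.04 -0.52] rot [-0.0027  0.0007  0.0013]
plate (array([ 532.3, -192.6]), array([204.8, 145.3]), 70.96) 1348
slopes,z [ 0.0015 -0.0037  0.1551]
```

View pics/l1.png

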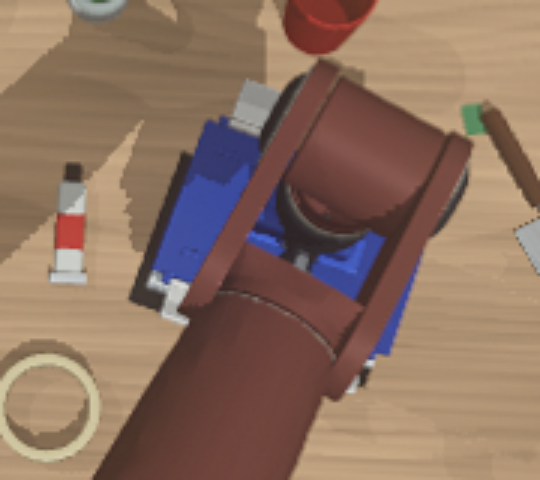

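The lid hangs level over the box (crop centre about (290,230)), with the tape, tube and cup untouched. Next I'll lower it and check contact.

>>> send_rows(
  steps=[
    {"translation": [-0.09,-0.02,1],"delta_rot": [-0.002,0,0],"jaw": 0.5},
    {"translation": [-0.09,-0.02,2.5],"delta_rot": [-0.002,0,0],"jaw": 0.5},
    {"translation": [-0.09,-0.02,4],"delta_rot": [-0.002,0,0],"jaw": 0.5},
    {"translation": [-0.09,-0.02,4.8],"delta_rot": [-0.002,0,0],"jaw": 0.5},
    {"translation": [-0.09,-0.02,4.8],"delta_rot": [-0.002,0,0],"jaw": 0.5},
    {"translation": [-0.09,-0.02,4.8],"delta_rot": [-0.002,0,0],"jaw": 0.5},
    {"translation": [-0.09,-0.02,4.8],"delta_rot": [-0.002,0,0],"jaw": 0.5},
    {"translation": [-0.09,-0.02,4.8],"delta_rot": [-0.002,0,0],"jaw": 0.5},
  ],
)

```text
time: 7.35
tool_pos: [0.5326, -0.1944, 0.1277]
tool_rot: [0.001, 0.809, 0.587, -0.0]
contact_force: [-0.5, -0.0, -3.2]
gripper_width: 0.194
grasp_force: 60.3
```

```bash
python3 mv.py 0.5322 -0.1939 0.112 71.94
```

```text
t 7.35 pos [ 0.5326 -0.1944  0.1277] x-angle 71.95 F [-0.5  -0.03 -3.18] w 0.194
shift cm [ 0.03 -0.05  1.57] rot [0.0008 0.0009 0.0002]
```

>>> send_rows(
  steps=[
    {"translation": [0.02,-0.03,0.2],"delta_rot": [0,0,0],"jaw": 0.5},
    {"translation": [0.02,-0.03,0.4],"delta_rot": [0,0,0],"jaw": 0.5},
    {"translation": [0.02,-0.03,0.55],"delta_rot": [0,0,0],"jaw": 0.5},
    {"translation": [0.02,-0.03,0.7],"delta_rot": [0,0,0],"jaw": 0.5},
    {"translation": [0.02,-0.03,0.8],"delta_rot": [0,0,0],"jaw": 0.5},
    {"translation": [0.02,-0.03,0.9],"delta_rot": [0,0,0],"jaw": 0.5},
    {"translation": [0.02,-0.03,1],"delta_rot": [0,0,0],"jaw": 0.5},
    {"translation": [0.02,-0.03,1],"delta_rot": [0,0,0],"jaw": 0.5},
  ],
)

```text
time: 8.15
tool_pos: [0.5317, -0.1938, 0.1165]
tool_rot: [-0.0, 0.809, 0.587, -0.001]
contact_force: [-0.0, 0.3, -4.2]
gripper_width: 0.197
grasp_force: 60.4
```

```bash
python3 mv.py 0.5322 -0.1939 0.112 71.94
```

```text
t 8.15 pos [ 0.5317 -0.1938  0.1165] x-angle 71.95 F [-0.04  0.28 -4.18] w 0.197
shift cm [0.   0.06 0.45] rot [-0.0012  0.0006  0.0002]
```

>>> send_rows(
  steps=[
    {"translation": [0,0.02,0.1],"delta_rot": [0,0,0],"jaw": 0.5},
    {"translation": [0,0.02,0.2],"delta_rot": [0,0,0],"jaw": 0.5},
    {"translation": [0,0.02,0.3],"delta_rot": [0,0,0],"jaw": 0.5},
    {"translation": [0,0.02,0.35],"delta_rot": [0,0,0],"jaw": 0.5},
    {"translation": [0,0.02,0.4],"delta_rot": [0,0,0],"jaw": 0.5},
    {"translation": [0,0.02,0.45],"delta_rot": [0,0,0],"jaw": 0.5},
    {"translation": [0,0.02,0.45],"delta_rot": [0,0,0],"jaw": 0.5},
    {"translation": [0,0.02,0.45],"delta_rot": [0,0,0],"jaw": 0.5},
  ],
)

```text
time: 8.95
tool_pos: [0.532, -0.194, 0.1158]
tool_rot: [-0.0, 0.809, 0.588, -0.001]
contact_force: [-11.2, 4.2, 14.9]
gripper_width: 0.198
grasp_force: 63.2
```

```bash
python3 mv.py 0.5322 -0.1939 0.112 71.94
```

```text
t 8.95 pos [ 0.532  -0.194   0.1158] x-angle 71.98 F [-11.21   4.15  14.93] w 0.198
shift cm [0.01 0.02 0.38] rot [-0.0018  0.001   0.0006]
```

>>> send_rows(
  steps=[
    {"translation": [0,-0.05,-0.3],"delta_rot": [0,0,0],"jaw": 0.5},
    {"translation": [0,-0.1,-0.3],"delta_rot": [0,0,0],"jaw": 0.5},
    {"translation": [0,-0.12,-0.3],"delta_rot": [0,0,0],"jaw": 0.5},
    {"translation": [0,-0.12,-0.25],"delta_rot": [0,0,0],"jaw": 0.5},
    {"translation": [0,-0.12,-0.2],"delta_rot": [0,0,0],"jaw": 0.5},
    {"translation": [0,-0.12,-0.15],"delta_rot": [0,0,0],"jaw": 0.5},
    {"translation": [0,-0.12,-0.1],"delta_rot": [0,0,0],"jaw": 0.5},
    {"translation": [0,-0.12,-0.1],"delta_rot": [0,0,0],"jaw": 0.5},
  ],
)

```text
time: 9.75
tool_pos: [0.5307, -0.1934, 0.113]
tool_rot: [-0.0, 0.809, 0.587, -0.001]
contact_force: [0.2, -0.2, -4.4]
gripper_width: 0.191
grasp_force: 60.6
```

```bash
python3 mv.py 0.5322 -0.1939 0.112 71.94
```

```text
t 9.75 pos [ 0.5307 -0.1934  0.113 ] x-angle 71.95 F [ 0.18 -0.18 -4.44] w 0.191
shift cm [0.   0.15 0.1 ] rot [-0.0013  0.0006  0.0002]
```

>>> send_rows(
  steps=[
    {"translation": [0,0,0.05],"delta_rot": [0,0,0],"jaw": 0.5},
    {"translation": [0,0,0.1],"delta_rot": [0,0,0],"jaw": 0.5},
    {"translation": [0,0,0.12],"delta_rot": [0,0,0],"jaw": 0.5},
    {"translation": [0,0,0.14],"delta_rot": [0,0,0],"jaw": 0.5},
    {"translation": [0,0,0.16],"delta_rot": [0,0,0],"jaw": 0.5},
    {"translation": [0,0,0.18],"delta_rot": [0,0,0],"jaw": 0.5},
    {"translation": [0,0,0.18],"delta_rot": [0,0,0],"jaw": 0.5},
    {"translation": [0,0,0.18],"delta_rot": [0,0,0],"jaw": 0.5},
  ],
)

```text
time: 10.55
tool_pos: [0.5309, -0.1935, 0.112]
tool_rot: [-0.0, 0.809, 0.587, -0.001]
contact_force: [-3.1, 0.6, 2.6]
gripper_width: 0.195
grasp_force: 61.3
```

```bash
python3 mv.py 0.5322 -0.1939 0.112 71.94
```

```text
t 10.55 pos [ 0.5309 -0.1935  0.112 ] x-angle 71.96 F [-3.05  0.62  2.6 ] w 0.195
shift cm [0.   0.14 0.  ] rot [-0.0008  0.0007  0.0003]
```

>>> send_rows(
  steps=[
    {"translation": [0,0,0],"delta_rot": [0,0,0],"jaw": 4},
    {"translation": [0,0,0],"delta_rot": [0,0,0],"jaw": 4},
    {"translation": [0,0,0],"delta_rot": [0,0,0],"jaw": 4},
    {"translation": [0,0,-1.5],"delta_rot": [0,0,0],"jaw": 4},
    {"translation": [0,0,-4],"delta_rot": [0,0,0],"jaw": 4},
    {"translation": [0,0,-8],"delta_rot": [0,0,0],"jaw": 0},
    {"translation": [0,0,-12],"delta_rot": [0,0,0],"jaw": 0},
    {"translation": [-5,0,-12],"delta_rot": [0,0,0],"jaw": 0},
  ],
)

```text
time: 11.35
tool_pos: [0.52, -0.2398, 0.241]
tool_rot: [0.006, 0.807, 0.59, 0.003]
contact_force: [0.5, -0.1, 0.1]
gripper_width: 0.004
grasp_force: 0.0
```

```bash
python3 mv.py 0.5322 -0.1939 0.112 71.94; python3 lid.py 0.077 l2.png
python3 - <<'E'
from h import *; from plant import *
f=grab_frame("scene"); im=f["pixels"]; a=cv2.resize(im[180:320,150:300],None,fx=4,fy=4); cv2.imwrite("pics/s2.png",a)
E
```

```text
t 11.35 pos [ 0.52   -0.2398  0.241 ] x-angle 72.36 F [ 0.48 -0.11  0.09] w 0.004
shift cm [ 4.78 -0.41 12.89] rot [0.0138 0.0023 0.0073]
plate (array([ 532.4, -193.4]), array([205.1, 148.7]), 71.39) 2023
slopes,z [ 0.0013 -0.0003  0.0924]
```

View pics/s2.png

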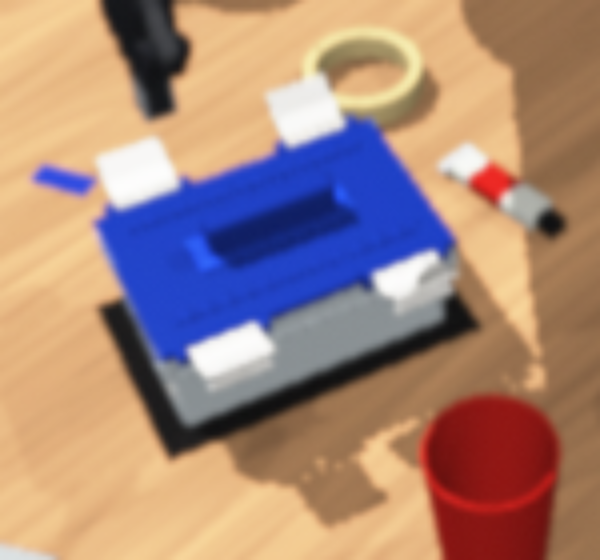

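The lid is seated flat, with the plate at z 0.092 and level, and all four clips are up (crop (135,170), (305,105), (410,275), (230,350)). Next are the clips.

```bash
cat > clip.py <<'E'
import sys,numpy as np
from mv import plan, state
C=np.array([.5313,-.1940]); a=np.radians(-18.05); ux=np.array([np.cos(a),np.sin(a)]); uy=np.array([-ux[1],ux[0]])
# args: s(+-1) v(mm) r(mm) z(mm) [xangle]
s,v,r,z=map(float,sys.argv[1:5]); A=float(sys.argv[5]) if len(sys.argv)>5 else -18.05
T=C+(s*r*ux+v*uy)/1000
st=state(); d=st["tool_pos"][:2]-C; print("now r",(d@ux*1000).round(1),"v",(d@uy*1000).round(1),"z",(st["tool_pos"][2]*1000).round(1),"Fr",(st["contact_force"][:2]@ux).round(2),"Fv",(st["contact_force"][:2]@uy).round(2), "j",st["joint_pos"].round(2))
plan(T[0],T[1],z/1000,A)
E
python3 clip.py 1 62 106 160; python3 clip.py 1 62 106 160 161.95
python3 - <<'E'
from h import *
f=dict(np.load("top0.npz")); W,n,R=cloud(f)
for n_,u,v in (("cup",380,150),("tape",285,302),("tube",293,225),("jar",302,142)): print(n_,W[v-3:v+4,u-3:u+4].reshape(-1,3)[24].round(3))
E
```

```text
now r 0.8 v -53.4 z 235.4 Fr 0.81 Fv 0.87 j [-0.57 -0.07  1.75 -0.    1.45 -0.25]
t 11.45 pos [ 0.5155 -0.245   0.2354] x-angle 71.74 F [ 1.04  0.57 -1.17] w 0.001
shift cm [11.61 10.44  7.54] rot [ 7.1000e-03 -5.0000e-04  1.5671e+00]
now r 0.8 v -53.4 z 235.4 Fr 0.81 Fv 0.87 j [-0.57 -0.07  1.75 -0.    1.45 -0.25]
t 11.45 pos [ 0.5155 -0.245   0.2354] x-angle 71.74 F [ 1.04  0.57 -1.17] w 0.001
shift cm [11.61 10.44  7.54] rot [ 5.0000e-04  7.1000e-03 -1.5745e+00]
cup [ 0.79  -0.245  0.007]
tape [0.35  0.006 0.025]
tube [ 0.56  -0.006  0.015]
jar [ 0.782 -0.021  0.07 ]
```

>>> send_rows(
  steps=[
    {"translation": [11.6,10.4,5],"delta_rot": [0,0,1.567],"jaw": 0},
    {"translation": [11.6,10.4,5],"delta_rot": [0,0,1.567],"jaw": 0},
    {"translation": [11.6,10.4,5],"delta_rot": [0,0,1.567],"jaw": 0},
    {"translation": [11.6,10.4,5],"delta_rot": [0,0,1.567],"jaw": 0},
    {"translation": [11.6,10.4,5],"delta_rot": [0,0,1.567],"jaw": 0},
    {"translation": [11.6,10.4,5],"delta_rot": [0,0,1.567],"jaw": 0},
    {"translation": [11.6,10.4,5],"delta_rot": [0,0,1.567],"jaw": 0},
    {"translation": [11.6,10.4,5],"delta_rot": [0,0,1.567],"jaw": 0},
  ],
)

```text
time: 12.25
tool_pos: [0.6503, -0.1624, 0.1815]
tool_rot: [-0.0, 1.0, 0.025, -0.001]
contact_force: [-0.9, -1.1, 0.2]
gripper_width: 0.002
grasp_force: 0.0
```

```bash
python3 clip.py 1 62 106 160
```

```text
now r 103.3 v 66.9 z 181.5 Fr -0.49 Fv -1.27 j [-0.36  0.2   1.56 -0.    1.38  1.16]
t 12.25 pos [ 0.6503 -0.1624  0.1815] x-angle 2.92 F [-0.86 -1.05  0.24] w 0.002
shift cm [0.08 0.56 2.15] rot [2.000e-04 1.400e-03 3.659e-01]
```

>>> send_rows(
  steps=[
    {"translation": [0.1,0.5,2],"delta_rot": [0,0,0.366],"jaw": 0},
    {"translation": [0.1,0.5,2],"delta_rot": [0,0,0.366],"jaw": 0},
    {"translation": [0.1,0.5,2],"delta_rot": [0,0,0.366],"jaw": 0},
    {"translation": [0.1,0.5,2],"delta_rot": [0,0,0.366],"jaw": 0},
    {"translation": [0.1,0.5,2],"delta_rot": [0,0,0.366],"jaw": 0},
    {"translation": [0.1,0.5,2],"delta_rot": [0,0,0.366],"jaw": 0},
    {"translation": [0.1,0.5,2],"delta_rot": [0,0,0.366],"jaw": 0},
    {"translation": [0.1,0.5,2],"delta_rot": [0,0,0.366],"jaw": 0},
  ],
)

```text
time: 13.05
tool_pos: [0.6515, -0.1678, 0.1614]
tool_rot: [0.0, 0.988, -0.154, -0.0]
contact_force: [-0.1, 0.8, -0.3]
gripper_width: -0.001
grasp_force: 0.0
```

```bash
python3 clip.py 1 62 106 59
```

```text
now r 106.2 v 62.2 z 161.4 Fr -0.37 Fv 0.75 j [-0.36  0.22  1.57 -0.    1.35  1.52]
t 13.05 pos [ 0.6515 -0.1678  0.1614] x-angle -17.68 F [-0.12  0.83 -0.33] w -0.001
shift cm [-1.000e-02  1.000e-02  1.024e+01] rot [0.0006 0.0008 0.0064]
```

Right on target. I'll go down half way and check the force.

>>> send_rows(
  steps=[
    {"translation": [0,0,1],"delta_rot": [0,0,0],"jaw": 0},
    {"translation": [0,0,2],"delta_rot": [0,0,0],"jaw": 0},
    {"translation": [0,0,3],"delta_rot": [0,0,0],"jaw": 0},
    {"translation": [0,0,3.7],"delta_rot": [0,0,0],"jaw": 0},
    {"translation": [0,0,4.4],"delta_rot": [0,0,0],"jaw": 0},
    {"translation": [0,0,5.1],"delta_rot": [0,0,0],"jaw": 0},
    {"translation": [0,0,5.8],"delta_rot": [0,0,0],"jaw": 0},
    {"translation": [0,0,6.5],"delta_rot": [0,0,0],"jaw": 0},
  ],
)

```text
time: 13.85
tool_pos: [0.6515, -0.1679, 0.0958]
tool_rot: [0.0, 0.988, -0.154, -0.0]
contact_force: [-0.6, 1.4, 0.4]
gripper_width: -0.001
grasp_force: 0.2
```

```bash
python3 clip.py 1 62 106 59
```

```text
now r 106.2 v 62.0 z 95.8 Fr -0.99 Fv 1.13 j [-0.36  0.29  1.61 -0.    1.25  1.52]
t 13.85 pos [ 0.6515 -0.1679  0.0958] x-angle -17.7 F [-0.59  1.38  0.45] w -0.001
shift cm [-0.01  0.    3.68] rot [0.0007 0.0008 0.006 ]
```

>>> send_rows(
  steps=[
    {"translation": [0,0,0.7],"delta_rot": [0,0,0],"jaw": 0},
    {"translation": [0,0,1.4],"delta_rot": [0,0,0],"jaw": 0},
    {"translation": [0,0,2.1],"delta_rot": [0,0,0],"jaw": 0},
    {"translation": [0,0,2.8],"delta_rot": [0,0,0],"jaw": 0},
    {"translation": [0,0,3.4],"delta_rot": [0,0,0],"jaw": 0},
    {"translation": [0,0,3.7],"delta_rot": [0,0,0],"jaw": 0},
    {"translation": [-0.2,0,3.7],"delta_rot": [0,0,0],"jaw": 0},
    {"translation": [-0.4,0,3.7],"delta_rot": [0,0,0],"jaw": 0},
  ],
)

```text
time: 14.65
tool_pos: [0.6476, -0.1667, 0.0594]
tool_rot: [0.0, 0.988, -0.154, -0.0]
contact_force: [0.6, -0.3, 0.3]
gripper_width: 0.001
grasp_force: 0.2
```

>>> send_rows(
  steps=[
    {"translation": [-0.1,0,0],"delta_rot": [0,0,0],"jaw": 0},
    {"translation": [-0.2,0,0],"delta_rot": [0,0,0],"jaw": 0},
    {"translation": [-0.25,0,0],"delta_rot": [0,0,0],"jaw": 0},
    {"translation": [-0.3,0,0],"delta_rot": [0,0,0],"jaw": 0},
    {"translation": [-0.35,0,0],"delta_rot": [0,0,0],"jaw": 0},
    {"translation": [-0.4,0,0],"delta_rot": [0,0,0],"jaw": 0},
    {"translation": [-0.45,0,0],"delta_rot": [0,0,0],"jaw": 0},
    {"translation": [-0.5,0,0],"delta_rot": [0,0,0],"jaw": 0},
  ],
)

```text
time: 15.45
tool_pos: [0.6434, -0.1654, 0.0594]
tool_rot: [0.0, 0.988, -0.154, 0.001]
contact_force: [4.8, -0.7, -3.0]
gripper_width: 0.002
grasp_force: 2.2
```

```bash
python3 clip.py 1 62 91 59
```

```text
now r 97.7 v 61.9 z 59.4 Fr 4.74 Fv 0.86 j [-0.36  0.31  1.65 -0.    1.18  1.52]
t 15.45 pos [ 0.6434 -0.1654  0.0594] x-angle -17.71 F [ 4.78 -0.65 -2.98] w 0.002
shift cm [-0.67 -0.01  0.04] rot [ 0.0006 -0.0011  0.0059]
```

>>> send_rows(
  steps=[
    {"translation": [-0.05,0,0],"delta_rot": [0,0,0],"jaw": 0},
    {"translation": [-0.1,0,0],"delta_rot": [0,0,0],"jaw": 0},
    {"translation": [-0.15,0,0],"delta_rot": [0,0,0],"jaw": 0},
    {"translation": [-0.2,0,0],"delta_rot": [0,0,0],"jaw": 0},
    {"translation": [-0.23,0,0],"delta_rot": [0,0,0],"jaw": 0},
    {"translation": [-0.26,0,0],"delta_rot": [0,0,0],"jaw": 0},
    {"translation": [-0.28,0,0],"delta_rot": [0,0,0],"jaw": 0},
    {"translation": [-0.3,0,0],"delta_rot": [0,0,0],"jaw": 0},
  ],
)

```text
time: 16.25
tool_pos: [0.6425, -0.1651, 0.0597]
tool_rot: [0.001, 0.988, -0.154, 0.003]
contact_force: [11.5, -3.5, -7.0]
gripper_width: -0.001
grasp_force: 5.8
```

```bash
python3 clip.py 1 62 91 59
```

```text
now r 96.8 v 61.9 z 59.7 Fr 11.99 Fv 0.2 j [-0.36  0.31  1.65 -0.    1.18  1.52]
t 16.25 pos [ 0.6425 -0.1651  0.0597] x-angle -17.72 F [11.46 -3.53 -7.02] w -0.001
shift cm [-0.58 -0.01  0.07] rot [ 0.0005 -0.0068  0.0057]
```

>>> send_rows(
  steps=[
    {"translation": [-0.03,0,0.05],"delta_rot": [0,0,0],"jaw": 0},
    {"translation": [-0.06,0,0.1],"delta_rot": [0,0,0],"jaw": 0},
    {"translation": [-0.09,0,0.1],"delta_rot": [0,0,0],"jaw": 0},
    {"translation": [-0.12,0,0.12],"delta_rot": [0,0,0],"jaw": 0},
    {"translation": [-0.15,0,0.12],"delta_rot": [0,0,0],"jaw": 0},
    {"translation": [-0.18,0,0.15],"delta_rot": [0,0,0],"jaw": 0},
    {"translation": [-0.2,0,0.15],"delta_rot": [0,0,0],"jaw": 0},
    {"translation": [-0.2,0,0.15],"delta_rot": [0,0,0],"jaw": 0},
  ],
)

```text
time: 17.05
tool_pos: [0.6418, -0.1649, 0.0593]
tool_rot: [0.001, 0.988, -0.154, 0.005]
contact_force: [12.7, -2.9, -5.4]
gripper_width: 0.0
grasp_force: 6.5
```

```bash
python3 clip.py 1 62 91 59
```

```text
now r 96.0 v 61.9 z 59.3 Fr 12.93 Fv 1.19 j [-0.36  0.3   1.66 -0.    1.17  1.52]
t 17.05 pos [ 0.6418 -0.1649  0.0593] x-angle -17.72 F [12.66 -2.88 -5.38] w 0.0
shift cm [-0.5  -0.01  0.02] rot [ 0.0005 -0.0099  0.0057]
```

>>> send_rows(
  steps=[
    {"translation": [-0.03,0,0.02],"delta_rot": [0,0,0],"jaw": 0},
    {"translation": [-0.06,0,0.04],"delta_rot": [0,0,0],"jaw": 0},
    {"translation": [-0.09,0,0.06],"delta_rot": [0,0,0],"jaw": 0},
    {"translation": [-0.12,0,0.08],"delta_rot": [0,0,0],"jaw": 0},
    {"translation": [-0.15,0,0.1],"delta_rot": [0,0,0],"jaw": 0},
    {"translation": [-0.18,0,0.1],"delta_rot": [0,0,0],"jaw": 0},
    {"translation": [-0.2,0,0.1],"delta_rot": [0,0,0],"jaw": 0},
    {"translation": [-0.2,0,0.1],"delta_rot": [0,0,0],"jaw": 0},
  ],
)

```text
time: 17.85
tool_pos: [0.641, -0.1647, 0.059]
tool_rot: [0.001, 0.988, -0.154, 0.006]
contact_force: [15.1, -4.0, -6.1]
gripper_width: -0.001
grasp_force: 7.8
```

```bash
python3 clip.py 1 62 91 59
```

```text
now r 95.2 v 61.9 z 59.0 Fr 15.56 Fv 0.89 j [-0.36  0.3   1.66  0.    1.17  1.52]
t 17.85 pos [ 0.641  -0.1647  0.059 ] x-angle -17.73 F [15.06 -3.98 -6.07] w -0.001
shift cm [-0.42 -0.02 -0.01] rot [ 0.0005 -0.0131  0.0056]
```

>>> send_rows(
  steps=[
    {"translation": [-0.02,0,0.05],"delta_rot": [0,0,0],"jaw": 0},
    {"translation": [-0.04,0,0.1],"delta_rot": [0,0,0],"jaw": 0},
    {"translation": [-0.06,0,0.1],"delta_rot": [0,0,0],"jaw": 0},
    {"translation": [-0.08,0,0.1],"delta_rot": [0,0,0],"jaw": 0},
    {"translation": [-0.1,0,0.1],"delta_rot": [0,0,0],"jaw": 0},
    {"translation": [-0.12,0,0.1],"delta_rot": [0,0,0],"jaw": 0},
    {"translation": [-0.14,0,0.1],"delta_rot": [0,0,0],"jaw": 0},
    {"translation": [-0.14,0,0.1],"delta_rot": [0,0,0],"jaw": 0},
  ],
)

```text
time: 18.65
tool_pos: [0.6403, -0.1645, 0.0586]
tool_rot: [0.001, 0.988, -0.154, 0.007]
contact_force: [16.4, -3.6, -4.0]
gripper_width: -0.002
grasp_force: 8.1
```

```bash
python3 clip.py 1 62 91 59
```

```text
now r 94.5 v 61.9 z 58.6 Fr 16.71 Fv 1.64 j [-0.36  0.3   1.66  0.    1.16  1.52]
t 18.65 pos [ 0.6403 -0.1645  0.0586] x-angle -17.73 F [16.39 -3.62 -4.02] w -0.002
shift cm [-0.35 -0.02 -0.04] rot [ 0.0005 -0.0146  0.0056]
```

>>> send_rows(
  steps=[
    {"translation": [-0.02,0,0.05],"delta_rot": [0,0,0],"jaw": 0},
    {"translation": [-0.04,0,0.05],"delta_rot": [0,0,0],"jaw": 0},
    {"translation": [-0.06,0,0.05],"delta_rot": [0,0,0],"jaw": 0},
    {"translation": [-0.08,0,0.05],"delta_rot": [0,0,0],"jaw": 0},
    {"translation": [-0.1,0,0.05],"delta_rot": [0,0,0],"jaw": 0},
    {"translation": [-0.11,0,0.05],"delta_rot": [0,0,0],"jaw": 0},
    {"translation": [-0.12,0,0.05],"delta_rot": [0,0,0],"jaw": 0},
    {"translation": [-0.12,0,0.05],"delta_rot": [0,0,0],"jaw": 0},
  ],
)

```text
time: 19.45
tool_pos: [0.6401, -0.1644, 0.0586]
tool_rot: [0.002, 0.988, -0.154, 0.008]
contact_force: [17.7, -5.2, -5.4]
gripper_width: 0.001
grasp_force: 9.2
```

```bash
python3 clip.py 1 62 91 59
```

```text
now r 94.2 v 61.8 z 58.6 Fr 18.48 Fv 0.53 j [-0.36  0.3   1.67  0.    1.16  1.52]
t 19.45 pos [ 0.6401 -0.1644  0.0586] x-angle -17.74 F [17.74 -5.22 -5.41] w 0.001
shift cm [-0.32 -0.02 -0.04] rot [ 0.0005 -0.0172  0.0055]
```

```bash
cat > see.py <<'E'
from h import *; from plant import *; import sys
C=np.array([.5313,-.1940]); a=np.radians(-18.05); ux=np.array([np.cos(a),np.sin(a)]); uy=np.array([-ux[1],ux[0]])
for cam in ("scene","top"):
    f=grab_frame(cam); W,n,R=cloud(f); im=f["pixels"]; cv2.imwrite(f"pics/{cam}_{sys.argv[1]}.png",im)
    hsv=cv2.cvtColor(im,cv2.COLOR_BGR2HSV); d=W[...,:2]-C; r=d@ux*1000; v=d@uy*1000; z=W[...,2]*1000
    wh=(hsv[...,1]<60)&(hsv[...,2]>100)
    for s in (1,-1):
        for vv in (62,-62):
            k=wh&(s*r>62)&(s*r<125)&(abs(v-vv)<26)&(z>40)&(z<135)
            if k.sum()<5: print(cam,s,vv,"n",k.sum()); continue
            print(cam,s,vv,"n",k.sum(),"r",np.percentile(s*r[k],[5,25,50,75,95]).round(1),"z",np.percentile(z[k],[5,50,95]).round(1),"v",np.percentile(v[k],[5,95]).round(0))
    hb=cv2.inRange(hsv,(105,110,40),(135,255,255))>0
    k=hb&(abs(r)<85)&(abs(v)<115)&(z>84)&(z<99); print(cam,"plate r",np.percentile(r[k],[.5,99.5]).round(1),"v",np.percentile(v[k],[.5,99.5]).round(1),"z",np.median(z[k]).round(1))
E
python3 see.py a
```

```text
scene 1 62 n 32 r [ 70.2  78.6  85.7 103.5 105.2] z [ 57.3  75.5 104.3] v [37. 59.]
scene 1 -62 n 230 r [ 67.9  78.5  91.9 100.4 105.8] z [ 87.4  96.3 109.5] v [-82. -42.]
scene -1 62 n 183 r [ 69.6  77.7  85.7  94.1 101.4] z [ 93.2  99.7 113.8] v [43. 80.]
scene -1 -62 n 239 r [ 69.1  78.9  89.8  99.5 107.5] z [ 92.8  97.8 106.5] v [-81. -41.]
scene plate r [-66.4  72.7] v [-100.8   68.7] z 94.1
top 1 62 n 0
top 1 -62 n 266 r [ 71.5  80.8  90.7 100.1 107.2] z [ 90.3  96.8 108.7] v [-81. -42.]
top -1 62 n 0
top -1 -62 n 260 r [ 68.7  77.   87.   97.1 105.1] z [ 90.   96.7 105.8] v [-82. -42.]
top plate r [-69.5  68.6] v [-101.    -5.5] z 92.3
```

Run:
```python
import cv2
im=cv2.imread("pics/scene_a.png"); cv2.imwrite("pics/ca.png",cv2.resize(im[200:300,170:310],None,fx=5.5,fy=5.5,interpolation=2))
```

```text
(no output)
```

View pics/ca.png

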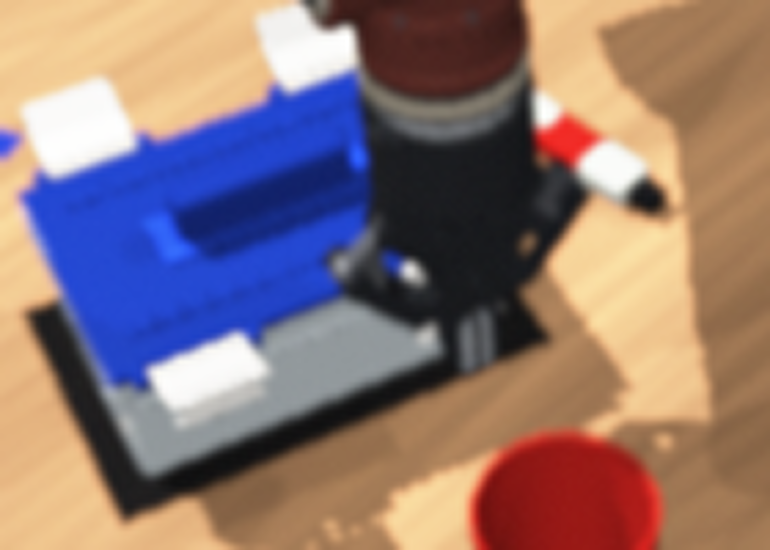

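The clip at the near right corner is down, with its free corner at crop (430,335), but the finger hides how far it has gone. I'll back off and measure.

>>> send_rows(
  steps=[
    {"translation": [0.5,0,0],"delta_rot": [0,0,0],"jaw": 0},
    {"translation": [1.5,0,0],"delta_rot": [0,0,0],"jaw": 0},
    {"translation": [4,0,0],"delta_rot": [0,0,0],"jaw": 0},
    {"translation": [4,0,-4],"delta_rot": [0,0,0],"jaw": 0},
    {"translation": [4,0,-9],"delta_rot": [0,0,0],"jaw": 0},
    {"translation": [-1,0,-11],"delta_rot": [0,0,0],"jaw": 0},
    {"translation": [-6,0,-11],"delta_rot": [0,0,0],"jaw": 0},
    {"translation": [-10,0,-11],"delta_rot": [0,0,0],"jaw": 0},
  ],
)

```text
time: 20.35
tool_pos: [0.5368, -0.1312, 0.166]
tool_rot: [0.0, 0.988, -0.154, -0.001]
contact_force: [-0.3, 0.5, -0.0]
gripper_width: 0.0
grasp_force: 0.0
```

```bash
python3 clip.py -1 -62 106 160; python3 see.py b
python3 - <<'E'
import cv2
im=cv2.imread("pics/scene_b.png"); cv2.imwrite("pics/cb.png",cv2.resize(im[200:300,170:310],None,fx=5.5,fy=5.5,interpolation=2))
E
```

```text
now r -14.2 v 61.4 z 166.0 Fr -0.41 Fv 0.4 j [-0.37 -0.06  1.86 -0.    1.34  1.51]
t 20.35 pos [ 0.5368 -0.1312  0.166 ] x-angle -17.7 F [-0.26  0.51 -0.03] w 0.0
shift cm [-9.26 12.28  0.63] rot [0.0007 0.0019 0.0062]
scene 1 62 n 250 r [70.3 74.  76.4 80.5 85.3] z [58.7 74.7 95.1] v [43. 84.]
scene 1 -62 n 228 r [ 69.6  78.7  92.4 100.6 105.9] z [ 88.5  96.5 109.3] v [-82. -41.]
scene -1 62 n 154 r [ 68.6  77.3  87.   95.6 101.2] z [ 92.9 101.2 113.4] v [43. 71.]
scene -1 -62 n 243 r [ 69.7  78.3  89.9  99.2 107. ] z [ 92.7  97.9 106.7] v [-82. -41.]
scene plate r [-65.8  73.4] v [-100.3  100.3] z 94.1
top 1 62 n 0
top 1 -62 n 251 r [ 72.1  81.2  91.3 100.6 107.4] z [ 90.3  97.6 108.8] v [-81. -44.]
top -1 62 n 0
top -1 -62 n 258 r [ 69.   77.1  86.9  96.6 104.9] z [ 90.5  96.6 106.2] v [-82. -42.]
top plate r [-69.1  67.7] v [-100.9  101.2] z 92.2
```

View pics/cb.png

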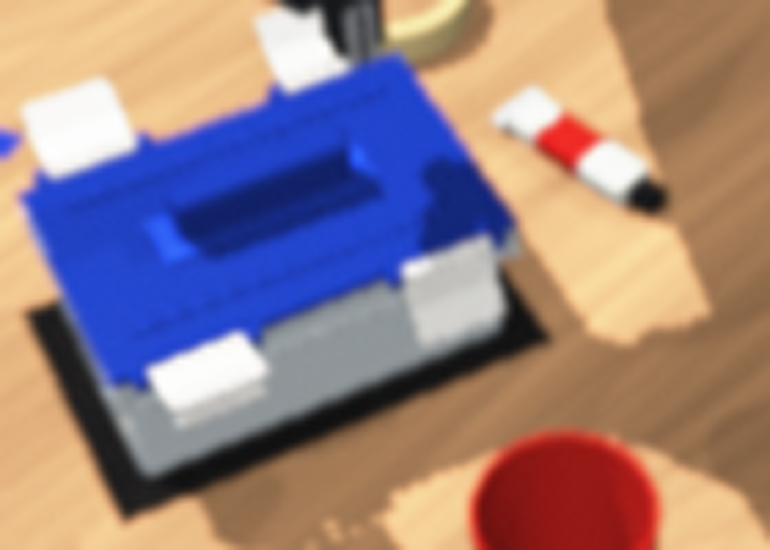

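```bash
cat > ang.py <<'E'
from h import *; from plant import *; import sys
s,vv=float(sys.argv[1]),float(sys.argv[2]); cam=sys.argv[3]
C=np.array([.5313,-.1940]); a=np.radians(-18.05); ux=np.array([np.cos(a),np.sin(a)]); uy=np.array([-ux[1],ux[0]])
Z=[];Rr=[]
for i in range(4):
    f=grab_frame(cam); W,n,R=cloud(f); hsv=cv2.cvtColor(f["pixels"],cv2.COLOR_BGR2HSV)
    d=W[...,:2]-C; r=d@ux*1000*s; v=d@uy*1000; z=W[...,2]*1000
    k=(r>66)&(r<125)&(abs(v-vv)<18)&(z>48)&(z<100)&(hsv[...,1]<60)&(hsv[...,2]>90); Z+=list(z[k]); Rr+=list(r[k])
Z=np.array(Z);Rr=np.array(Rr)
for lo in range(48,100,4):
    m=(Z>=lo)&(Z<lo+4)
    if m.sum()>3: print(lo,lo+4,m.sum(),np.median(Rr[m]).round(2),Rr[m].std().round(2))
E
python3 ang.py 1 62 scene
```

```text
56 60 62 84.96 1.65
60 64 94 83.37 2.13
64 68 89 80.94 3.48
68 72 82 78.71 1.97
72 76 86 76.83 1.7
76 80 62 75.43 1.44
80 84 72 75.13 1.45
84 88 71 73.94 1.57
88 92 51 72.77 1.5
92 96 95 72.06 1.84
96 100 16 71.58 1.31
```

The clip has swung down but the depth slope puts it at about 0.2 rad, so it hasn't snapped. Upward friction from the finger was working against it, so I'll push again with a downward drag.

>>> send_rows(
  steps=[
    {"translation": [5,0,0],"delta_rot": [0,0,0.006],"jaw": 0},
    {"translation": [10,0,0],"delta_rot": [0,0,0.006],"jaw": 0},
    {"translation": [12.5,0,0],"delta_rot": [0,0,0.006],"jaw": 0},
    {"translation": [12.5,0,3],"delta_rot": [0,0,0.006],"jaw": 0},
    {"translation": [12.5,0,7],"delta_rot": [0,0,0.006],"jaw": 0},
    {"translation": [12.5,0,10.2],"delta_rot": [0,0,0.006],"jaw": 0},
    {"translation": [12,0,10.2],"delta_rot": [0,0,0.006],"jaw": 0},
    {"translation": [11.5,0,10.2],"delta_rot": [0,0,0.006],"jaw": 0},
  ],
)

```text
time: 21.45
tool_pos: [0.6483, -0.167, 0.0629]
tool_rot: [0.0, 0.988, -0.157, -0.001]
contact_force: [0.5, -0.1, -0.1]
gripper_width: 0.0
grasp_force: 0.0
```

>>> send_rows(
  steps=[
    {"translation": [-0.1,0,0],"delta_rot": [0,0,0],"jaw": 0},
    {"translation": [-0.2,0,0],"delta_rot": [0,0,0],"jaw": 0},
    {"translation": [-0.3,0,0],"delta_rot": [0,0,0],"jaw": 0},
    {"translation": [-0.35,0,0],"delta_rot": [0,0,0],"jaw": 0},
    {"translation": [-0.4,0,0],"delta_rot": [0,0,0],"jaw": 0},
    {"translation": [-0.4,0,0],"delta_rot": [0,0,0],"jaw": 0},
    {"translation": [-0.4,0,0],"delta_rot": [0,0,0],"jaw": 0},
    {"translation": [-0.4,0,0],"delta_rot": [0,0,0],"jaw": 0},
  ],
)

```text
time: 22.25
tool_pos: [0.6441, -0.1656, 0.0632]
tool_rot: [0.0, 0.988, -0.157, -0.001]
contact_force: [-0.8, -0.6, 0.6]
gripper_width: 0.0
grasp_force: 0.0
```

```bash
python3 clip.py 1 62 97 60
```

```text
now r 98.4 v 62.0 z 63.2 Fr -0.53 Fv -0.8 j [-0.36  0.31  1.64 -0.    1.19  1.52]
t 22.25 pos [ 0.6441 -0.1656  0.0632] x-angle -18.05 F [-0.75 -0.6   0.62] w 0.0
shift cm [-0.14 -0.    0.32] rot [0.0007 0.001  0.    ]
```

>>> send_rows(
  steps=[
    {"translation": [-0.08,0,0.06],"delta_rot": [0,0,0],"jaw": 0},
    {"translation": [-0.16,0,0.12],"delta_rot": [0,0,0],"jaw": 0},
    {"translation": [-0.24,0,0.2],"delta_rot": [0,0,0],"jaw": 0},
    {"translation": [-0.32,0,0.28],"delta_rot": [0,0,0],"jaw": 0},
    {"translation": [-0.4,0,0.36],"delta_rot": [0,0,0],"jaw": 0},
    {"translation": [-0.48,0,0.44],"delta_rot": [0,0,0],"jaw": 0},
    {"translation": [-0.55,0,0.52],"delta_rot": [0,0,0],"jaw": 0},
    {"translation": [-0.6,0,0.6],"delta_rot": [0,0,0],"jaw": 0},
  ],
)

```text
time: 23.05
tool_pos: [0.6419, -0.165, 0.0603]
tool_rot: [0.001, 0.988, -0.157, 0.004]
contact_force: [8.6, -2.8, 5.9]
gripper_width: 0.001
grasp_force: 4.3
```

```bash
python3 clip.py 1 62 97 60
```

```text
now r 96.1 v 61.8 z 60.3 Fr 9.06 Fv -0.02 j [-0.36  0.3   1.65 -0.    1.17  1.52]
t 23.05 pos [ 0.6419 -0.165   0.0603] x-angle -18.06 F [ 8.61 -2.83  5.91] w 0.001
shift cm [ 0.09 -0.02  0.03] rot [ 0.0009 -0.0086 -0.0002]
```

>>> send_rows(
  steps=[
    {"translation": [-0.05,0,0.02],"delta_rot": [0,0,0],"jaw": 0},
    {"translation": [-0.1,0,0.04],"delta_rot": [0,0,0],"jaw": 0},
    {"translation": [-0.15,0,0.06],"delta_rot": [0,0,0],"jaw": 0},
    {"translation": [-0.2,0,0.09],"delta_rot": [0,0,0],"jaw": 0},
    {"translation": [-0.25,0,0.12],"delta_rot": [0,0,0],"jaw": 0},
    {"translation": [-0.3,0,0.15],"delta_rot": [0,0,0],"jaw": 0},
    {"translation": [-0.35,0,0.18],"delta_rot": [0,0,0],"jaw": 0},
    {"translation": [-0.35,0,0.18],"delta_rot": [0,0,0],"jaw": 0},
  ],
)

```text
time: 23.85
tool_pos: [0.6406, -0.1646, 0.0598]
tool_rot: [0.002, 0.988, -0.157, 0.007]
contact_force: [12.2, -3.1, 4.8]
gripper_width: 0.0
grasp_force: 6.3
```

```bash
python3 clip.py 1 62 97 60
```

```text
now r 94.8 v 61.8 z 59.8 Fr 12.54 Fv 0.86 j [-0.36  0.3   1.66 -0.    1.17  1.52]
t 23.85 pos [ 0.6406 -0.1646  0.0598] x-angle -18.07 F [12.19 -3.07  4.78] w 0.0
shift cm [ 0.22 -0.02 -0.02] rot [ 0.0009 -0.0142 -0.0003]
```

Better: there's less inward force for the same depth. I'll keep going.

>>> send_rows(
  steps=[
    {"translation": [-0.04,0,0.02],"delta_rot": [0,0,0],"jaw": 0},
    {"translation": [-0.08,0,0.04],"delta_rot": [0,0,0],"jaw": 0},
    {"translation": [-0.12,0,0.06],"delta_rot": [0,0,0],"jaw": 0},
    {"translation": [-0.16,0,0.09],"delta_rot": [0,0,0],"jaw": 0},
    {"translation": [-0.2,0,0.12],"delta_rot": [0,0,0],"jaw": 0},
    {"translation": [-0.24,0,0.15],"delta_rot": [0,0,0],"jaw": 0},
    {"translation": [-0.28,0,0.16],"delta_rot": [0,0,0],"jaw": 0},
    {"translation": [-0.28,0,0.16],"delta_rot": [0,0,0],"jaw": 0},
  ],
)

```text
time: 24.65
tool_pos: [0.6336, -0.1622, 0.0549]
tool_rot: [0.001, 0.988, -0.157, 0.001]
contact_force: [4.3, -2.1, 3.8]
gripper_width: 0.006
grasp_force: 2.8
```

```bash
python3 clip.py 1 62 97 60
```

```text
now r 87.4 v 61.9 z 54.9 Fr 4.72 Fv -0.66 j [-0.36  0.3   1.67 -0.    1.17  1.52]
t 24.65 pos [ 0.6336 -0.1622  0.0549] x-angle -18.05 F [ 4.28 -2.09  3.8 ] w 0.006
shift cm [ 0.96 -0.01 -0.51] rot [ 0.0007 -0.0026 -0.    ]
```

The clip snapped: the force fell and the tool moved in to r=87. Now the diagonally opposite one.

>>> send_rows(
  steps=[
    {"translation": [2.5,0,0],"delta_rot": [0,0,0],"jaw": 0},
    {"translation": [4,0,-3],"delta_rot": [0,0,0],"jaw": 0},
    {"translation": [4,0,-8],"delta_rot": [0,0,0],"jaw": 0},
    {"translation": [0,2.5,-10.7],"delta_rot": [0,0,0],"jaw": 0},
    {"translation": [-4,5,-10.7],"delta_rot": [0,0,0],"jaw": 0},
    {"translation": [-8,7.5,-10.7],"delta_rot": [0,0,0],"jaw": 0},
    {"translation": [-12,10,-10.7],"delta_rot": [0,0,0],"jaw": 0},
    {"translation": [-16,12.4,-10.7],"delta_rot": [0,0,0],"jaw": 0},
  ],
)

```text
time: 25.45
tool_pos: [0.4386, -0.229, 0.1592]
tool_rot: [-0.001, 0.988, -0.157, -0.003]
contact_force: [0.7, -1.1, 1.3]
gripper_width: 0.005
grasp_force: 0.0
```

>>> send_rows(
  steps=[
    {"translation": [-3.6,0,0],"delta_rot": [0,0,0],"jaw": 0},
    {"translation": [-3.6,0,0],"delta_rot": [0,0,0],"jaw": 0},
    {"translation": [-3.6,0,0],"delta_rot": [0,0,0],"jaw": 0},
    {"translation": [-3.6,0,0],"delta_rot": [0,0,0],"jaw": 0},
    {"translation": [-3.6,0,0],"delta_rot": [0,0,0],"jaw": 0},
    {"translation": [-3.6,0,0],"delta_rot": [0,0,0],"jaw": 0},
    {"translation": [-3.6,0,0],"delta_rot": [0,0,0],"jaw": 0},
    {"translation": [-3.6,0,0],"delta_rot": [0,0,0],"jaw": 0},
  ],
)

```text
time: 26.25
tool_pos: [0.408, -0.2189, 0.1611]
tool_rot: [0.0, 0.988, -0.157, -0.001]
contact_force: [0.6, -0.0, 0.2]
gripper_width: -0.004
grasp_force: 0.0
```

```bash
python3 clip.py -1 -62 108 160; python3 see.py c; python3 ang.py 1 62 scene
```

```text
now r -109.5 v -61.8 z 161.1 Fr 0.55 Fv 0.13 j [-0.65 -0.28  2.06 -0.    1.36  1.23]
t 26.25 pos [ 0.408  -0.2189  0.1611] x-angle -18.03 F [ 0.56 -0.05  0.16] w -0.004
shift cm [0.15 0.02 0.11] rot [0.0005 0.0013 0.0004]
scene 1 62 n 219 r [67.4 70.3 71.6 73.6 76.1] z [56.5 74.1 94.6] v [43. 84.]
scene 1 -62 n 231 r [ 67.8  77.7  91.5 100.2 105.9] z [ 87.1  95.9 109.3] v [-82. -41.]
scene -1 62 n 224 r [ 72.3  80.6  91.1  99.5 106.9] z [ 92.6  99.8 111. ] v [42. 82.]
scene -1 -62 n 226 r [ 69.9  79.9  90.2 101.3 108.6] z [ 92.6  96.3 103. ] v [-82. -42.]
scene plate r [-66.6  71.8] v [-101.2  100. ] z 94.2
top 1 62 n 49 r [68.4 70.2 71.4 73.5 75.3] z [83.4 92.3 96.7] v [43. 81.]
top 1 -62 n 265 r [ 71.1  79.9  90.4 100.  106.9] z [ 90.5  97.3 108.3] v [-80. -41.]
top -1 62 n 237 r [ 70.7  77.6  87.   97.1 104.7] z [ 90.1  98.8 110.5] v [41. 80.]
top -1 -62 n 1
top plate r [-67.4  69. ] v [-99.3 100.7] z 92.4
52 56 31 75.76 1.13
56 60 68 75.47 1.51
60 64 73 74.39 1.72
64 68 71 73.22 1.5
68 72 68 72.09 1.72
72 76 52 71.2 1.23
76 80 53 71.1 1.15
80 84 50 71.21 1.08
84 88 63 70.77 1.19
88 92 36 70.9 1.42
92 96 95 70.33 1.91
96 100 12 71.44 1.31
```

Clip 1 is home: its upper half is vertical and the flare is 5 mm. Now lowering onto clip 2.

>>> send_rows(
  steps=[
    {"translation": [0,0,1.5],"delta_rot": [0,0,0],"jaw": 0},
    {"translation": [0,0,3],"delta_rot": [0,0,0],"jaw": 0},
    {"translation": [0,0,3.8],"delta_rot": [0,0,0],"jaw": 0},
    {"translation": [0,0,4.6],"delta_rot": [0,0,0],"jaw": 0},
    {"translation": [0,0,5.4],"delta_rot": [0,0,0],"jaw": 0},
    {"translation": [0,0,6.2],"delta_rot": [0,0,0],"jaw": 0},
    {"translation": [0,0,7],"delta_rot": [0,0,0],"jaw": 0},
    {"translation": [0,0,7.8],"delta_rot": [0,0,0],"jaw": 0},
  ],
)

```text
time: 27.35
tool_pos: [0.4078, -0.2191, 0.0827]
tool_rot: [0.0, 0.988, -0.157, -0.0]
contact_force: [0.2, -0.2, -0.6]
gripper_width: -0.001
grasp_force: 0.1
```

>>> send_rows(
  steps=[
    {"translation": [0,0,0.7],"delta_rot": [0,0,0],"jaw": 0},
    {"translation": [0,0,1.4],"delta_rot": [0,0,0],"jaw": 0},
    {"translation": [0,0,2],"delta_rot": [0,0,0],"jaw": 0},
    {"translation": [0.1,0,2],"delta_rot": [0,0,0],"jaw": 0},
    {"translation": [0.25,0,2],"delta_rot": [0,0,0],"jaw": 0},
    {"translation": [0.4,0,2],"delta_rot": [0,0,0],"jaw": 0},
    {"translation": [0.5,0,2],"delta_rot": [0,0,0],"jaw": 0},
    {"translation": [0.6,0,2],"delta_rot": [0,0,0],"jaw": 0},
  ],
)

```text
time: 28.15
tool_pos: [0.4136, -0.221, 0.0634]
tool_rot: [0.0, 0.988, -0.157, -0.0]
contact_force: [-0.4, 0.1, -0.1]
gripper_width: -0.002
grasp_force: 0.2
```

```bash
python3 clip.py -1 -62 100 60
```

```text
now r -103.5 v -62.1 z 63.4 Fr -0.43 Fv -0.06 j [-0.65 -0.14  2.12 -0.    1.16  1.24]
t 28.15 pos [ 0.4136 -0.221   0.0634] x-angle -18.05 F [-0.42  0.08 -0.08] w -0.002
shift cm [ 0.35 -0.01  0.34] rot [0.0008 0.0004 0.    ]
```

>>> send_rows(
  steps=[
    {"translation": [0.1,0,0.06],"delta_rot": [0,0,0],"jaw": 0},
    {"translation": [0.2,0,0.12],"delta_rot": [0,0,0],"jaw": 0},
    {"translation": [0.3,0,0.2],"delta_rot": [0,0,0],"jaw": 0},
    {"translation": [0.4,0,0.28],"delta_rot": [0,0,0],"jaw": 0},
    {"translation": [0.48,0,0.36],"delta_rot": [0,0,0],"jaw": 0},
    {"translation": [0.56,0,0.44],"delta_rot": [0,0,0],"jaw": 0},
    {"translation": [0.64,0,0.52],"delta_rot": [0,0,0],"jaw": 0},
    {"translation": [0.7,0,0.6],"delta_rot": [0,0,0],"jaw": 0},
  ],
)

```text
time: 28.95
tool_pos: [0.4186, -0.2223, 0.0566]
tool_rot: [-0.0, 0.988, -0.157, -0.003]
contact_force: [-8.5, 2.4, 4.8]
gripper_width: -0.0
grasp_force: 4.2
```

```bash
python3 clip.py -1 -62 97 60
```

```text
now r -98.4 v -61.9 z 56.6 Fr -8.81 Fv -0.38 j [-0.64 -0.11  2.11 -0.    1.15  1.24]
t 28.95 pos [ 0.4186 -0.2223  0.0566] x-angle -18.03 F [-8.5   2.37  4.8 ] w -0.0
shift cm [ 0.13  0.01 -0.34] rot [0.0002 0.0054 0.0003]
```

>>> send_rows(
  steps=[
    {"translation": [0.05,0,0.02],"delta_rot": [0,0,0],"jaw": 0},
    {"translation": [0.1,0,0.04],"delta_rot": [0,0,0],"jaw": 0},
    {"translation": [0.15,0,0.06],"delta_rot": [0,0,0],"jaw": 0},
    {"translation": [0.2,0,0.08],"delta_rot": [0,0,0],"jaw": 0},
    {"translation": [0.25,0,0.1],"delta_rot": [0,0,0],"jaw": 0},
    {"translation": [0.3,0,0.12],"delta_rot": [0,0,0],"jaw": 0},
    {"translation": [0.35,0,0.15],"delta_rot": [0,0,0],"jaw": 0},
    {"translation": [0.35,0,0.15],"delta_rot": [0,0,0],"jaw": 0},
  ],
)

```text
time: 29.75
tool_pos: [0.4241, -0.2244, 0.0558]
tool_rot: [0.001, 0.988, -0.157, 0.001]
contact_force: [-1.0, -0.0, 0.4]
gripper_width: -0.003
grasp_force: 0.0
```

```bash
python3 clip.py -1 -62 97 60
```

```text
now r -92.5 v -62.1 z 55.8 Fr -0.98 Fv -0.35 j [-0.64 -0.1   2.1  -0.    1.14  1.24]
t 29.75 pos [ 0.4241 -0.2244  0.0558] x-angle -18.06 F [-1.04 -0.03  0.36] w -0.003
shift cm [-0.45 -0.01 -0.42] rot [ 0.0009 -0.0012 -0.0002]
```

>>> send_rows(
  steps=[
    {"translation": [-1.8,0,0],"delta_rot": [0,0,0],"jaw": 0},
    {"translation": [-1.8,0,-4],"delta_rot": [0,0,0],"jaw": 0},
    {"translation": [-1.8,0,-8],"delta_rot": [0,0,0],"jaw": 0},
    {"translation": [-1.8,-2,-10.5],"delta_rot": [0,0,0],"jaw": 0},
    {"translation": [-1.8,-6,-10.5],"delta_rot": [0,0,0],"jaw": 0},
    {"translation": [-1.8,-10,-10.5],"delta_rot": [0,0,0],"jaw": 0},
    {"translation": [-1.8,-12.4,-10.5],"delta_rot": [0,0,0],"jaw": 0},
    {"translation": [-1.8,-12.4,-10.5],"delta_rot": [0,0,0],"jaw": 0},
  ],
)

```text
time: 30.55
tool_pos: [0.4459, -0.0985, 0.1612]
tool_rot: [0.0, 0.988, -0.155, 0.001]
contact_force: [-0.4, 0.5, 0.5]
gripper_width: 0.003
grasp_force: 0.0
```

```bash
python3 clip.py -1 62 109 160; python3 see.py d; python3 ang.py -1 -62 top;python3 clip.py -1 62 109 160
```

```text
now r -110.8 v 64.3 z 161.2 Fr -0.5 Fv 0.34 j [-0.38 -0.3   2.08  0.    1.36  1.5 ]
t 30.55 pos [ 0.4459 -0.0985  0.1612] x-angle -17.82 F [-0.37  0.48  0.51] w 0.003
shift cm [0.18 0.23 0.12] rot [-0.0001 -0.0014  0.004 ]
scene 1 62 n 216 r [67.8 70.3 71.7 73.5 76.6] z [56.6 73.  94.9] v [43. 84.]
scene 1 -62 n 227 r [ 67.8  77.7  91.7 100.4 105.9] z [ 87.3  96.2 109.7] v [-82. -41.]
scene -1 62 n 227 r [ 70.9  80.   90.4  99.1 106.3] z [ 93.6 100.  111.6] v [42. 82.]
scene -1 -62 n 42 r [66.  70.  71.7 73.3 75.2] z [90.7 93.9 97. ] v [-82. -42.]
scene plate r [-67.3  71.5] v [-101.1   99.7] z 94.1
top 1 62 n 54 r [68.3 70.1 71.4 73.9 75.6] z [87.  91.1 95.4] v [42. 82.]
top 1 -62 n 263 r [ 71.7  80.9  90.   99.7 107.2] z [ 89.7  97.4 108. ] v [-80. -42.]
top -1 62 n 0
top -1 -62 n 111 r [68.1 71.3 72.4 74.9 77.6] z [55.5 71.4 95.2] v [-83. -43.]
top plate r [-65.6  71. ] v [-101.   100.7] z 92.2
48 52 5 77.4 0.38
52 56 16 77.48 1.15
56 60 55 76.54 1.43
60 64 35 75.53 1.58
64 68 41 73.89 1.15
68 72 26 72.77 0.99
72 76 20 72.55 0.81
76 80 15 72.19 0.46
80 84 13 72.21 0.38
84 88 7 72.22 0.64
88 92 51 70.0 1.77
92 96 58 70.06 1.71
96 100 15 69.95 1.52
now r -111.0 v 61.2 z 160.6 Fr -0.03 Fv 0.05 j [-0.39 -0.3   2.08 -0.    1.36  1.5 ]
t 30.85 pos [ 0.4447 -0.1015  0.1606] x-angle -18.14 F [-0.02  0.05  0.91] w -0.0
shift cm [ 0.2  -0.08  0.06] rot [ 0.0007  0.0007 -0.0016]
```

Both clips of the first diagonal are home and the other two are still up. Now the third clip.

>>> send_rows(
  steps=[
    {"translation": [0.15,-0.05,1.5],"delta_rot": [0,0,0],"jaw": 0},
    {"translation": [0.15,-0.05,3],"delta_rot": [0,0,0],"jaw": 0},
    {"translation": [0.15,-0.05,3.8],"delta_rot": [0,0,0],"jaw": 0},
    {"translation": [0.15,-0.05,4.6],"delta_rot": [0,0,0],"jaw": 0},
    {"translation": [0.15,-0.05,5.4],"delta_rot": [0,0,0],"jaw": 0},
    {"translation": [0.15,-0.05,6.2],"delta_rot": [0,0,0],"jaw": 0},
    {"translation": [0.15,-0.05,7],"delta_rot": [0,0,0],"jaw": 0},
    {"translation": [0.15,-0.05,7.8],"delta_rot": [0,0,0],"jaw": 0},
  ],
)

```text
time: 31.65
tool_pos: [0.4464, -0.1006, 0.0822]
tool_rot: [0.0, 0.988, -0.157, -0.0]
contact_force: [-0.5, 0.4, 1.2]
gripper_width: -0.001
grasp_force: 0.2
```

>>> send_rows(
  steps=[
    {"translation": [0,0,0.7],"delta_rot": [0,0,0],"jaw": 0},
    {"translation": [0,0,1.4],"delta_rot": [0,0,0],"jaw": 0},
    {"translation": [0,0,2],"delta_rot": [0,0,0],"jaw": 0},
    {"translation": [0.1,0,2],"delta_rot": [0,0,0],"jaw": 0},
    {"translation": [0.25,0,2],"delta_rot": [0,0,0],"jaw": 0},
    {"translation": [0.4,0,2],"delta_rot": [0,0,0],"jaw": 0},
    {"translation": [0.5,0,2],"delta_rot": [0,0,0],"jaw": 0},
    {"translation": [0.6,0,2],"delta_rot": [0,0,0],"jaw": 0},
  ],
)

```text
time: 32.45
tool_pos: [0.4522, -0.1025, 0.0629]
tool_rot: [0.0, 0.988, -0.157, -0.0]
contact_force: [-0.2, -0.7, -0.7]
gripper_width: -0.0
grasp_force: 0.2
```

>>> send_rows(
  steps=[
    {"translation": [0.1,0,0.06],"delta_rot": [0,0,0],"jaw": 0},
    {"translation": [0.2,0,0.12],"delta_rot": [0,0,0],"jaw": 0},
    {"translation": [0.3,0,0.2],"delta_rot": [0,0,0],"jaw": 0},
    {"translation": [0.4,0,0.28],"delta_rot": [0,0,0],"jaw": 0},
    {"translation": [0.48,0,0.36],"delta_rot": [0,0,0],"jaw": 0},
    {"translation": [0.56,0,0.44],"delta_rot": [0,0,0],"jaw": 0},
    {"translation": [0.64,0,0.52],"delta_rot": [0,0,0],"jaw": 0},
    {"translation": [0.7,0,0.6],"delta_rot": [0,0,0],"jaw": 0},
  ],
)

```text
time: 33.25
tool_pos: [0.4566, -0.1038, 0.0558]
tool_rot: [-0.0, 0.988, -0.157, -0.003]
contact_force: [-9.6, 2.1, 6.0]
gripper_width: 0.006
grasp_force: 4.8
```

```bash
python3 clip.py -1 62 97 60
```

```text
now r -98.9 v 62.6 z 55.8 Fr -9.83 Fv -0.97 j [-0.38 -0.12  2.12 -0.    1.15  1.5 ]
t 33.25 pos [ 0.4566 -0.1038  0.0558] x-angle -18.04 F [-9.64  2.12  6.01] w 0.006
shift cm [ 0.19  0.06 -0.42] rot [0.0005 0.007  0.0003]
```

>>> send_rows(
  steps=[
    {"translation": [0.05,0,0.02],"delta_rot": [0,0,0],"jaw": 0},
    {"translation": [0.1,0,0.04],"delta_rot": [0,0,0],"jaw": 0},
    {"translation": [0.15,0,0.06],"delta_rot": [0,0,0],"jaw": 0},
    {"translation": [0.2,0,0.08],"delta_rot": [0,0,0],"jaw": 0},
    {"translation": [0.25,0,0.1],"delta_rot": [0,0,0],"jaw": 0},
    {"translation": [0.3,0,0.12],"delta_rot": [0,0,0],"jaw": 0},
    {"translation": [0.35,0,0.15],"delta_rot": [0,0,0],"jaw": 0},
    {"translation": [0.35,0,0.15],"delta_rot": [0,0,0],"jaw": 0},
  ],
)

```text
time: 34.05
tool_pos: [0.4599, -0.1049, 0.054]
tool_rot: [-0.0, 0.988, -0.157, -0.003]
contact_force: [-7.5, 1.7, 3.5]
gripper_width: 0.001
grasp_force: 3.9
```

```bash
python3 clip.py -1 62 97 60
```

```text
now r -95.5 v 62.6 z 54.0 Fr -7.65 Fv -0.67 j [-0.38 -0.11  2.11 -0.    1.15  1.5 ]
t 34.05 pos [ 0.4599 -0.1049  0.054 ] x-angle -18.04 F [-7.48  1.73  3.5 ] w 0.001
shift cm [-0.15  0.06 -0.6 ] rot [0.0005 0.0068 0.0002]
```

>>> send_rows(
  steps=[
    {"translation": [0.05,0,0.02],"delta_rot": [0,0,0],"jaw": 0},
    {"translation": [0.1,0,0.04],"delta_rot": [0,0,0],"jaw": 0},
    {"translation": [0.15,0,0.06],"delta_rot": [0,0,0],"jaw": 0},
    {"translation": [0.2,0,0.08],"delta_rot": [0,0,0],"jaw": 0},
    {"translation": [0.24,0,0.1],"delta_rot": [0,0,0],"jaw": 0},
    {"translation": [0.28,0,0.1],"delta_rot": [0,0,0],"jaw": 0},
    {"translation": [0.3,0,0.1],"delta_rot": [0,0,0],"jaw": 0},
    {"translation": [0.3,0,0.1],"delta_rot": [0,0,0],"jaw": 0},
  ],
)

```text
time: 34.85
tool_pos: [0.4631, -0.106, 0.0537]
tool_rot: [-0.0, 0.988, -0.157, -0.003]
contact_force: [-9.1, 2.7, 5.8]
gripper_width: 0.001
grasp_force: 4.8
```

```bash
python3 clip.py -1 62 97 60
```

```text
now r -92.1 v 62.6 z 53.7 Fr -9.49 Fv -0.26 j [-0.38 -0.1   2.1  -0.    1.14  1.5 ]
t 34.85 pos [ 0.4631 -0.106   0.0537] x-angle -18.04 F [-9.1   2.69  5.81] w 0.001
shift cm [-0.5   0.06 -0.62] rot [0.0006 0.0063 0.0003]
```

>>> send_rows(
  steps=[
    {"translation": [0.04,0,0],"delta_rot": [0,0,0],"jaw": 0},
    {"translation": [0.08,0,0],"delta_rot": [0,0,0],"jaw": 0},
    {"translation": [0.12,0,0],"delta_rot": [0,0,0],"jaw": 0},
    {"translation": [0.16,0,0],"delta_rot": [0,0,0],"jaw": 0},
    {"translation": [0.18,0,0],"delta_rot": [0,0,0],"jaw": 0},
    {"translation": [0.2,0,0],"delta_rot": [0,0,0],"jaw": 0},
    {"translation": [0.2,0,0],"delta_rot": [0,0,0],"jaw": 0},
    {"translation": [0.2,0,0],"delta_rot": [0,0,0],"jaw": 0},
  ],
)

```text
time: 35.65
tool_pos: [0.4634, -0.1061, 0.0533]
tool_rot: [-0.001, 0.988, -0.157, -0.005]
contact_force: [-14.7, 3.8, 9.2]
gripper_width: -0.002
grasp_force: 7.7
```

```bash
python3 clip.py -1 62 97 60
```

```text
now r -91.8 v 62.6 z 53.3 Fr -15.16 Fv -0.97 j [-0.38 -0.09  2.1  -0.    1.15  1.51]
t 35.65 pos [ 0.4634 -0.1061  0.0533] x-angle -18.03 F [-14.72   3.78   9.15] w -0.002
shift cm [-0.53  0.06 -0.67] rot [0.0007 0.0109 0.0004]
```

That is a hard stop, so it's probably home. I'll retreat and check, moving on to the fourth clip.

>>> send_rows(
  steps=[
    {"translation": [-2,0,0],"delta_rot": [0,0,0],"jaw": 0},
    {"translation": [-2.5,0,-4],"delta_rot": [0,0,0],"jaw": 0},
    {"translation": [-2.5,0,-8],"delta_rot": [0,0,0],"jaw": 0},
    {"translation": [0,2.5,-11],"delta_rot": [0,0,0],"jaw": 0},
    {"translation": [4,5,-11],"delta_rot": [0,0,0],"jaw": 0},
    {"translation": [8,7.5,-11],"delta_rot": [0,0,0],"jaw": 0},
    {"translation": [12,10,-11],"delta_rot": [0,0,0],"jaw": 0},
    {"translation": [16,12.4,-11],"delta_rot": [0,0,0],"jaw": 0},
  ],
)

```text
time: 36.45
tool_pos: [0.5826, -0.277, 0.1646]
tool_rot: [0.001, 0.988, -0.157, 0.001]
contact_force: [0.4, -0.1, 0.4]
gripper_width: -0.003
grasp_force: 0.0
```

>>> send_rows(
  steps=[
    {"translation": [3.2,0,0],"delta_rot": [0,0,0],"jaw": 0},
    {"translation": [3.2,0,0],"delta_rot": [0,0,0],"jaw": 0},
    {"translation": [3.2,0,0],"delta_rot": [0,0,0],"jaw": 0},
    {"translation": [3.2,0,0],"delta_rot": [0,0,0],"jaw": 0},
    {"translation": [3.2,0,0],"delta_rot": [0,0,0],"jaw": 0},
    {"translation": [3.2,0,0],"delta_rot": [0,0,0],"jaw": 0},
    {"translation": [3.2,0,0],"delta_rot": [0,0,0],"jaw": 0},
    {"translation": [3.2,0,0],"delta_rot": [0,0,0],"jaw": 0},
  ],
)

```text
time: 37.25
tool_pos: [0.6107, -0.2844, 0.1642]
tool_rot: [0.0, 0.988, -0.157, -0.0]
contact_force: [0.5, -0.7, 0.3]
gripper_width: -0.0
grasp_force: 0.0
```

```bash
python3 see.py e; python3 ang.py -1 62 top;python3 clip.py 1 -62 107 160
```

```text
scene 1 62 n 219 r [67.4 70.4 71.9 73.4 76.1] z [56.6 74.2 94.5] v [43. 84.]
scene 1 -62 n 227 r [ 67.6  78.2  91.5 100.3 106. ] z [ 87.4  96.8 109.4] v [-82. -41.]
scene -1 62 n 39 r [67.9 71.1 73.2 75.1 76.5] z [90.5 93.6 97.1] v [41. 82.]
scene -1 -62 n 5 r [69.3 71.2 71.6 72.  74. ] z [92.9 94.1 96.2] v [-84. -80.]
scene plate r [-68.4  72.7] v [-101.5  100.5] z 94.1
top 1 62 n 54 r [67.5 70.  71.5 73.3 75.5] z [85.5 92.8 96.6] v [42. 82.]
top 1 -62 n 0
top -1 62 n 103 r [69.3 72.5 73.5 75.6 78.1] z [54.4 72.3 95.2] v [41. 81.]
top -1 -62 n 0
top plate r [-69.5  67.8] v [ -8.4 101.4] z 92.2
48 52 6 77.66 0.69
52 56 25 77.65 0.68
56 60 35 77.21 1.27
60 64 39 75.79 1.3
64 68 42 74.6 1.19
68 72 24 73.7 0.9
72 76 10 73.4 0.6
76 80 13 73.21 0.55
80 84 10 73.28 0.47
84 88 16 72.06 2.01
88 92 56 70.89 1.72
92 96 48 71.46 1.69
96 100 13 71.8 1.4
now r 103.7 v -61.4 z 163.9 Fr -0.09 Fv 0.22 j [-0.55  0.22  1.56 -0.    1.36  1.34]
t 37.55 pos [ 0.6109 -0.2846  0.1639] x-angle -18.05 F [-0.02  0.24 -0.14] w 0.005
shift cm [0.33 0.05 0.39] rot [0.0007 0.001  0.    ]
```

Clip 3 is home. Now the last one.

>>> send_rows(
  steps=[
    {"translation": [0.2,0,1.8],"delta_rot": [0,0,0],"jaw": 0},
    {"translation": [0.2,0,3.3],"delta_rot": [0,0,0],"jaw": 0},
    {"translation": [0.2,0,4.1],"delta_rot": [0,0,0],"jaw": 0},
    {"translation": [0.2,0,4.9],"delta_rot": [0,0,0],"jaw": 0},
    {"translation": [0.2,0,5.7],"delta_rot": [0,0,0],"jaw": 0},
    {"translation": [0.2,0,6.5],"delta_rot": [0,0,0],"jaw": 0},
    {"translation": [0.2,0,7.3],"delta_rot": [0,0,0],"jaw": 0},
    {"translation": [0.2,0,8.1],"delta_rot": [0,0,0],"jaw": 0},
  ],
)

```text
time: 38.35
tool_pos: [0.6129, -0.2853, 0.0825]
tool_rot: [0.0, 0.988, -0.157, -0.0]
contact_force: [0.1, 0.5, 0.3]
gripper_width: -0.003
grasp_force: 0.2
```

>>> send_rows(
  steps=[
    {"translation": [0,0,0.7],"delta_rot": [0,0,0],"jaw": 0},
    {"translation": [0,0,1.4],"delta_rot": [0,0,0],"jaw": 0},
    {"translation": [0,0,2],"delta_rot": [0,0,0],"jaw": 0},
    {"translation": [-0.1,0,2],"delta_rot": [0,0,0],"jaw": 0},
    {"translation": [-0.25,0,2],"delta_rot": [0,0,0],"jaw": 0},
    {"translation": [-0.4,0,2],"delta_rot": [0,0,0],"jaw": 0},
    {"translation": [-0.5,0,2],"delta_rot": [0,0,0],"jaw": 0},
    {"translation": [-0.6,0,2],"delta_rot": [0,0,0],"jaw": 0},
  ],
)

```text
time: 39.15
tool_pos: [0.6071, -0.2835, 0.0634]
tool_rot: [0.0, 0.988, -0.157, -0.0]
contact_force: [0.7, -0.2, 0.7]
gripper_width: -0.002
grasp_force: 0.2
```

>>> send_rows(
  steps=[
    {"translation": [-0.1,0,0.06],"delta_rot": [0,0,0],"jaw": 0},
    {"translation": [-0.2,0,0.12],"delta_rot": [0,0,0],"jaw": 0},
    {"translation": [-0.3,0,0.2],"delta_rot": [0,0,0],"jaw": 0},
    {"translation": [-0.4,0,0.28],"delta_rot": [0,0,0],"jaw": 0},
    {"translation": [-0.48,0,0.36],"delta_rot": [0,0,0],"jaw": 0},
    {"translation": [-0.56,0,0.44],"delta_rot": [0,0,0],"jaw": 0},
    {"translation": [-0.6,0,0.52],"delta_rot": [0,0,0],"jaw": 0},
    {"translation": [-0.6,0,0.6],"delta_rot": [0,0,0],"jaw": 0},
  ],
)

```text
time: 39.95
tool_pos: [0.6041, -0.2828, 0.0596]
tool_rot: [0.001, 0.988, -0.157, 0.003]
contact_force: [5.9, -1.1, 4.0]
gripper_width: 0.003
grasp_force: 3.5
```

```bash
python3 clip.py 1 -62 97 60
```

```text
now r 96.7 v -61.9 z 59.6 Fr 5.93 Fv 0.81 j [-0.55  0.31  1.64 -0.    1.18  1.34]
t 39.95 pos [ 0.6041 -0.2828  0.0596] x-angle -18.05 F [ 5.89 -1.07  4.  ] w 0.003
shift cm [ 0.03  0.01 -0.04] rot [ 0.0018 -0.0069 -0.0001]
```

>>> send_rows(
  steps=[
    {"translation": [-0.05,0,0.02],"delta_rot": [0,0,0],"jaw": 0},
    {"translation": [-0.1,0,0.04],"delta_rot": [0,0,0],"jaw": 0},
    {"translation": [-0.15,0,0.06],"delta_rot": [0,0,0],"jaw": 0},
    {"translation": [-0.2,0,0.09],"delta_rot": [0,0,0],"jaw": 0},
    {"translation": [-0.25,0,0.12],"delta_rot": [0,0,0],"jaw": 0},
    {"translation": [-0.3,0,0.15],"delta_rot": [0,0,0],"jaw": 0},
    {"translation": [-0.35,0,0.18],"delta_rot": [0,0,0],"jaw": 0},
    {"translation": [-0.35,0,0.18],"delta_rot": [0,0,0],"jaw": 0},
  ],
)

```text
time: 40.75
tool_pos: [0.6027, -0.2825, 0.059]
tool_rot: [0.002, 0.988, -0.157, 0.006]
contact_force: [10.4, -2.9, 4.5]
gripper_width: -0.001
grasp_force: 5.7
```

```bash
python3 clip.py 1 -62 97 60
```

```text
now r 95.3 v -62.0 z 59.0 Fr 10.79 Fv 0.5 j [-0.55  0.31  1.65  0.    1.17  1.34]
t 40.75 pos [ 0.6027 -0.2825  0.059 ] x-angle -18.06 F [10.42 -2.87  4.51] w -0.001
shift cm [ 0.17  0.   -0.09] rot [ 0.0021 -0.0123 -0.0003]
```

>>> send_rows(
  steps=[
    {"translation": [-0.04,0,0.02],"delta_rot": [0,0,0],"jaw": 0},
    {"translation": [-0.08,0,0.04],"delta_rot": [0,0,0],"jaw": 0},
    {"translation": [-0.12,0,0.06],"delta_rot": [0,0,0],"jaw": 0},
    {"translation": [-0.16,0,0.09],"delta_rot": [0,0,0],"jaw": 0},
    {"translation": [-0.2,0,0.12],"delta_rot": [0,0,0],"jaw": 0},
    {"translation": [-0.24,0,0.15],"delta_rot": [0,0,0],"jaw": 0},
    {"translation": [-0.28,0,0.16],"delta_rot": [0,0,0],"jaw": 0},
    {"translation": [-0.28,0,0.16],"delta_rot": [0,0,0],"jaw": 0},
  ],
)

```text
time: 41.55
tool_pos: [0.6016, -0.2821, 0.0587]
tool_rot: [0.002, 0.988, -0.157, 0.008]
contact_force: [14.5, -3.6, 4.8]
gripper_width: 0.004
grasp_force: 7.3
```

```bash
python3 clip.py 1 -62 97 60
```

```text
now r 94.2 v -62.0 z 58.7 Fr 14.92 Fv 1.12 j [-0.55  0.31  1.66  0.    1.16  1.33]
t 41.55 pos [ 0.6016 -0.2821  0.0587] x-angle -18.07 F [14.54 -3.55  4.8 ] w 0.004
shift cm [ 0.29  0.   -0.13] rot [ 0.0024 -0.0166 -0.0003]
```

>>> send_rows(
  steps=[
    {"translation": [-0.03,0,0.03],"delta_rot": [0,0,0],"jaw": 0},
    {"translation": [-0.06,0,0.06],"delta_rot": [0,0,0],"jaw": 0},
    {"translation": [-0.09,0,0.09],"delta_rot": [0,0,0],"jaw": 0},
    {"translation": [-0.12,0,0.12],"delta_rot": [0,0,0],"jaw": 0},
    {"translation": [-0.15,0,0.15],"delta_rot": [0,0,0],"jaw": 0},
    {"translation": [-0.17,0,0.17],"delta_rot": [0,0,0],"jaw": 0},
    {"translation": [-0.17,0,0.17],"delta_rot": [0,0,0],"jaw": 0},
    {"translation": [-0.17,0,0.17],"delta_rot": [0,0,0],"jaw": 0},
  ],
)

```text
time: 42.35
tool_pos: [0.5969, -0.2807, 0.0548]
tool_rot: [0.002, 0.988, -0.157, 0.004]
contact_force: [7.6, -1.4, 4.0]
gripper_width: 0.003
grasp_force: 4.0
```

```bash
python3 clip.py 1 -62 97 60
```

```text
now r 89.2 v -62.1 z 54.8 Fr 7.63 Fv 0.97 j [-0.55  0.3   1.66 -0.    1.16  1.33]
t 42.35 pos [ 0.5969 -0.2807  0.0548] x-angle -18.05 F [ 7.56 -1.44  4.02] w 0.003
shift cm [ 0.78 -0.01 -0.51] rot [ 0.0022 -0.0081 -0.    ]
```

Snapped. I'll retreat clear and check all four.

>>> send_rows(
  steps=[
    {"translation": [2,0,0],"delta_rot": [0,0,0],"jaw": 0},
    {"translation": [4,0,-3],"delta_rot": [0,0,0],"jaw": 0},
    {"translation": [4,0,-8],"delta_rot": [0,0,0],"jaw": 0},
    {"translation": [4,0,-13],"delta_rot": [0,0,0],"jaw": 0},
    {"translation": [2,4,-16],"delta_rot": [0,0,0],"jaw": 0},
    {"translation": [0,8,-18],"delta_rot": [0,0,0],"jaw": 0},
    {"translation": [-2,12,-18],"delta_rot": [0,0,0],"jaw": 0},
    {"translation": [-4,15,-18],"delta_rot": [0,0,0],"jaw": 0},
  ],
)

```text
time: 43.15
tool_pos: [0.5073, -0.4108, 0.2328]
tool_rot: [0.001, 0.988, -0.157, -0.001]
contact_force: [-0.3, -0.2, -0.5]
gripper_width: 0.003
grasp_force: 0.0
```

>>> send_rows(
  steps=[
    {"translation": [-4,5,0],"delta_rot": [0,0,0],"jaw": 0},
    {"translation": [-8,8,0],"delta_rot": [0,0,0],"jaw": 0},
    {"translation": [-8,8,0],"delta_rot": [0,0,0],"jaw": 0},
    {"translation": [-8,8,0],"delta_rot": [0,0,0],"jaw": 0},
    {"translation": [-8,8,0],"delta_rot": [0,0,0],"jaw": 0},
    {"translation": [-8,8,0],"delta_rot": [0,0,0],"jaw": 0},
    {"translation": [-8,8,0],"delta_rot": [0,0,0],"jaw": 0},
    {"translation": [-8,8,0],"delta_rot": [0,0,0],"jaw": 0},
  ],
)

```text
time: 43.95
tool_pos: [0.4095, -0.4598, 0.232]
tool_rot: [0.0, 0.988, -0.156, -0.001]
contact_force: [-0.3, 0.6, -0.1]
gripper_width: -0.004
grasp_force: 0.0
```

```bash
python3 see.py g; for a in "1 62 scene" "1 -62 scene" "-1 62 top" "-1 -62 top"; do echo $a; python3 ang.py $a; done; python3 lid.py .077 l9.png
python3 - <<'E'
import cv2
im=cv2.imread("pics/scene_g.png"); cv2.imwrite("pics/cg.png",cv2.resize(im[180:320,150:320],None,fx=4,fy=4,interpolation=2))
E
```

```text
scene 1 62 n 218 r [67.6 70.5 71.6 73.3 76.2] z [57.  74.1 94.6] v [43. 84.]
scene 1 -62 n 242 r [69.3 71.9 73.2 75.2 77.9] z [55.6 72.9 94.6] v [-82. -41.]
scene -1 62 n 41 r [67.4 70.  72.9 74.8 76.6] z [92.2 93.9 96.6] v [41. 83.]
scene -1 -62 n 45 r [67.5 70.  71.8 73.4 75.9] z [91.3 93.9 96.2] v [-83. -41.]
scene plate r [-66.9  72. ] v [-101.1   99.2] z 94.1
top 1 62 n 47 r [67.9 70.5 71.7 73.3 75.6] z [83.4 91.5 97.4] v [43. 81.]
top 1 -62 n 50 r [70.  72.  73.3 74.4 76.1] z [84.5 92.7 97. ] v [-82. -40.]
top -1 62 n 104 r [69.1 72.6 73.7 75.9 77.9] z [54.5 73.4 95.5] v [42. 81.]
top -1 -62 n 110 r [68.3 71.2 72.6 74.9 77.6] z [54.4 71.6 96.4] v [-82. -43.]
top plate r [-69.1  68.3] v [-100.7  100.5] z 92.2
1 62 scene
52 56 29 75.67 0.86
56 60 71 75.69 1.62
60 64 77 74.1 1.71
64 68 66 73.12 1.57
68 72 72 71.97 1.44
72 76 55 71.36 1.41
76 80 49 71.22 1.07
80 84 59 70.98 1.1
84 88 61 70.72 1.24
88 92 30 71.15 1.44
92 96 100 70.44 1.87
96 100 10 71.38 0.86
1 -62 scene
52 56 48 76.83 1.09
56 60 73 76.84 1.5
60 64 84 75.49 1.65
64 68 72 74.31 1.55
68 72 78 73.03 1.45
72 76 67 72.4 1.21
76 80 57 72.59 1.17
80 84 59 72.46 1.15
84 88 64 72.45 1.25
88 92 46 72.62 1.68
92 96 110 71.74 1.97
96 100 7 73.7 1.53
-1 62 top
48 52 4 77.79 0.25
52 56 24 77.63 0.9
56 60 38 77.19 1.25
60 64 35 76.09 1.21
64 68 39 74.33 1.19
68 72 31 74.04 0.87
72 76 6 73.44 0.48
76 80 20 73.02 0.45
84 88 9 71.64 1.81
88 92 47 71.85 1.79
92 96 65 71.44 1.79
96 100 15 71.07 0.87
-1 -62 top
48 52 6 76.19 0.84
52 56 26 77.51 0.98
56 60 41 76.2 1.23
60 64 43 74.46 1.49
64 68 33 73.89 1.31
68 72 28 72.65 0.7
72 76 25 72.27 0.64
76 80 8 72.07 0.4
80 84 9 72.26 0.27
84 88 6 70.87 1.67
88 92 59 70.41 1.85
92 96 56 70.05 1.67
96 100 12 71.15 1.63
plate (array([ 531.6, -194.3]), array([203.5, 148.4]), 72.29) 3724
slopes,z [-0.0018  0.0017  0.0923]
```

View pics/cg.png

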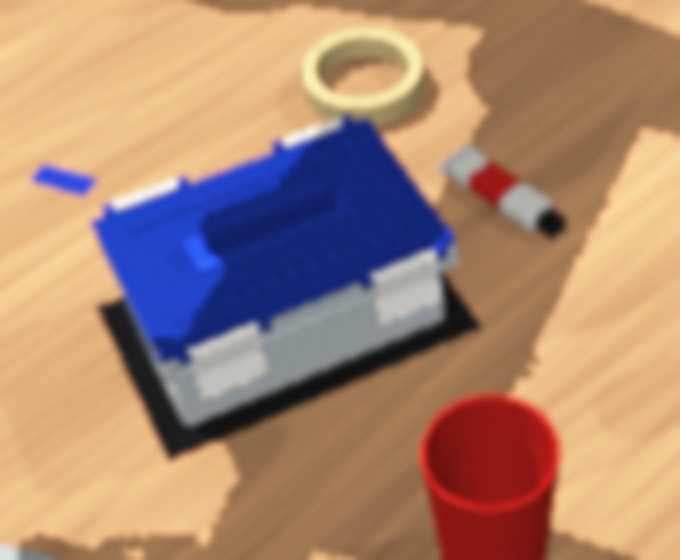

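The lid is level (z 0.0923, centred within about 1 mm). All four clips hang vertical: (405,285) and (230,365) show their faces, while (145,195) and (310,132) show only their tops. The robot is clear.

```bash
python3 -c "
from plant import *
print(job_done())"
```

```text
the job is handed in; nothing more can be done
None
```

The lid is seated level on the box with all four clips measured home, snapped one diagonal pair at a time; the arm is clear and the job is handed in, but no verdict was returned.

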